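# Fetch the ramekin from behind the jars and set it on the scale

### The arm

A 7-joint arm with a two-finger parallel gripper is mounted at the origin on the work surface. World frame = base frame: x ahead of the robot, y to its left, z up, the work surface at z = 0. Lengths are in m, angles in rad, forces in N, time in s.
With the tool pointing down it reaches from about 0.4 to 0.875 m from the base axis. Payload 6.5 kg.
Tool frame: the origin (TCP) lies midway between the tips of the shut fingers; the grasp point (between the pads) lies 19 mm behind it; x points along the fingers, y is the direction in which the jaws open and shut, and the axes are right-handed (so a half turn about x gives the same grasp; the last joint's range is limited). The gripper opens to 88 mm and grips with 3 to 60 N. Pads are 18 mm wide; open, the fingers measure 123 mm over their backs; the gripper's body (75 mm by 187 mm) begins 45 mm behind the grasp point.
Start: joints at [1.081, 0.536, -0.004, 1.538, 0.003, 1.067, -0.071], TCP at [0.267, -0.592, 0.239] pointing down, gripper open.
Joint ranges: [-2.7, 2.7], [-0.37, 2.16], [-1.27, 1.26], [0.24, 2.4], [-1.31, 4.45], [0.19, 1.91], [-2.76, 2.76]. Speed limits (rad/s): [2.39, 2.39, 3.14, 3.14, 3.14, 3.14, 3.14].

### API

Orientations are given as a rotation vector (axis times angle).
In Python, from workcell import sensors, viewer, ticket gives the robot as it stands.
- The arm moves only by the shell command python3 -m creep 'ROWS' [FORCE]. ROWS is JSON, a list of rows, each an object of numbers: "jaw": the finger opening in mm, from 0 to 88.1; "x", "y", "z": the shift along the tool's x, y, z in mm; "yaw": the turn about the tool's x in rad. In form: [{"jaw": .., "x": .., "y": .., "z": .., "yaw": ..}, ...]. A call has 1 to 20 rows; each row is the pose to reach, as a shift and turn from the pose measured when the call began, along the tool's axes at that moment; what a row does not reach only later rows make up. A row lasts 1/8 s, in which the tool goes at most 62.5 mm and 10.7 degrees, less where a joint would pass 70% of its speed; a pose out of reach is approached as far as the arm can. A call with a gripper value outside its range is refused whole. The fingers move at their own pace and stop on an object; FORCE is the grip in N (left out, the last holds). Time passes only in rows, so rows that repeat a pose let the fingers close. It gives the time, the measured TCP pose, the force and the opening at its end, in the units of the state.
- sensors.observe(): the state, without advancing time (a new reading comes with each control period).
- viewer.snapshot(name): name is "scene" or "top"; returns the picture (400x640x3 uint8, blue, green, red); there is no depth.
- viewer.camera_model(name): a dict with "K" (3x3 intrinsics, pixels), "dist_coeffs" ([k1, k2, p1, p2, k3] as OpenCV has them; the pictures are not rectified), "rvec" (rotation vector, rad) and "tvec" (3), from world to camera coordinates, as OpenCV has them. Camera axes: x right, y down, z forward; pixel columns grow to the right and rows downward; lengths in m; the calibration is good to about 2 mm. A picture is of the moment at which its call begins. camera_model takes no time and is no camera call.
- ticket.finish_job(): hands the job in, once; it reports no verdict.
The state is a dict: "time": time; "joint_pos": joint angles; "joint_velocities": joint speeds; "joint_efforts": joint torques, N m; "tcp_pos": TCP position; "orientation": TCP orientation; "force": force on the tool from outside, world axes, zero at the start; "moment": the same for the moment, N m; "grip_width": opening from 0.0 (shut) to 1.0 (fully open).
Only numpy, scipy, OpenCV 4.12 (cv2) and the standard library are available. Lean on these libraries where they do the work, as an engineer would, in place of code of your own. Each camera call takes 0.05 s, during which the arm holds its last target.

### The job

The little white ramekin we weigh the filling in is at the back of the aluminium tray, boxed in by the steel canister, the square tin and the oil bottle. First stand all three of those on the white chopping board, then put the ramekin upright in the middle of the scale's round pan, and then put each of the three back in the tray, upright and on the very spot where it stood before. Knock nothing over, and leave the mug, the bowl and the measuring jug where they are.

Things in the scene. Friction and masses are not known exactly. Their poses are not given: they have to be found in the camera images.
- ramekin_center (a point): The low white ceramic ramekin, round and open at the top with fluted sides: outside diameter 62 mm (64 over the flutes), 38 mm high, wall 4 mm, bottom 6 mm thick, 0.14 kg. It starts at the back (far side) of the aluminium tray, about 10 mm from its back wall, with the three taller things about 10 mm from it to its left, right and front. The point is its centre, 19 mm above its underside; z is up.
- canister_center (a point): Round steel canister with a flat lid and a small black knob: body 60 mm in diameter up to 77 mm above its underside, lid 62 mm in diameter to 87 mm, knob top at 100 mm; about 0.3 kg. The lid is fast. The point is on its axis, 50 mm above its underside; z is up.
- tin_center (a point): Square white tin with a wooden lid: 54 x 54 mm up to 72 mm above its underside, lid 56 x 56 mm to 86 mm; about 0.3 kg. The lid is fast. The point is at its centre, 43 mm above its underside; z is up, x and y run square to its faces.
- bottle_center (a point): Stout amber oil bottle with a black cap: straight round body 52 mm in diameter up to 72 mm above its underside, then a shoulder, a neck and a cap 27 mm in diameter, top at 106 mm; about 0.28 kg, closed. The point is on its axis, 53 mm above its underside; z is up.
- vat: Aluminium tray, open on top, fixed: 172 mm (its x) by 240 mm (its y), walls 35 mm high, 5 mm thick, inner floor 5 mm above the table. The ramekin starts 40 mm from its centre towards the back (+x) wall, two taller things 70 mm beside it (+y, -y), one 72 mm in front of it (-x); which is where varies. Origin: under its centre, on the table; x points away from the robot, z up.
- board: White plastic chopping board, empty, fixed: 180 mm (its x) by 250 mm (its y), top 14 mm above the table. Here the canister, tin and bottle stand meanwhile. Origin: under its centre, on the table; z up.
- pan (a point): Middle of the round steel pan of the flat grey kitchen scale (fixed, body 205 x 155 mm, pan 140 mm in diameter). The point lies on the pan's flat top, 28 mm above the table; the pan does not give way. z up; the scale's black display lies towards its -x.
- mug_center (a point): Blue ceramic mug, 76 mm across, 85 mm high, loose; leave alone. The point is on its axis at half height.
- bowl_center (a point): Empty steel mixing bowl, 124 mm across, 50 mm high, loose; leave alone. The point is on its axis at half height.
- jug_center (a point): Clear plastic measuring jug, 86 mm across plus handle, 100 mm high, loose; leave alone. The point is on its axis at half height.
Not all that is in view belongs to the job. Leave any green or purple look-alike of the part that bears bottle_center alone.

How it is judged:
By the outcome, as a careful person would: the job done as asked, in the order asked, and still so for the second after the job is handed in, with the robot touching nothing.
It also fails if it takes over 144 s, if anything falls off the work surface, if the arm or the gripper's body presses on something with over 40 N, if the wrist force passes 120 N, or if a joint passes its speed limit or range.

## Working session

There is one attempt and no reset: what is moved stays moved. The work goes in short steps, Python scripts to look and compute and a shell command to move; the robot and the scene stay as the last step left them, time stands still between calls to the robot, and variables do not carry over. Pictures are saved under pics/ and viewed, and the job is handed in when it is done.

```bash
ls; mkdir -p pics; python3 - <<'E'
from workcell import sensors, viewer
import cv2
s=sensors.observe(); print(s)
for n in("scene","top"):
    cv2.imwrite(f"pics/{n}0.png",viewer.snapshot(n)); print(n,viewer.camera_model(n))
E
```

```text
pics
{'time': 0.0, 'joint_pos': array([ 1.08077536,  0.53715326, -0.00442577,  1.53882494,  0.00259834,
        1.06731395, -0.0711757 ]), 'joint_velocities': array([ 0.00010324,  0.00199615,  0.0006417 , -0.00036838, -0.00023691,
       -0.00057065, -0.00028698]), 'joint_efforts': array([-7.02010148e-04, -5.70981574e+01,  9.90172438e-01, -2.51600862e+01,
       -5.63238712e-02,  1.78585685e-02,  1.55891967e-04]), 'tcp_pos': array([ 0.26704312, -0.59195595,  0.23786635]), 'orientation': array([ 1.98756139,  0.42944914, -1.98854148]), 'force': array([-0.40509181, -0.0036222 ,  0.36846246]), 'moment': array([ 0.0105086 , -0.0021329 , -0.02694574]), 'grip_width': 0.9988115575820832}
scene {'K': array([[412.79141131,   0.        , 322.63041813],
       [  0.        , 412.79141131, 198.37642024],
       [  0.        ,   0.        ,   1.        ]]), 'dist_coeffs': array([-0.07276377,  0.        ,  0.        ,  0.        ,  0.        ]), 'rvec': array([ 1.56507382,  2.18301545, -0.70228556]), 'tvec': array([ 0.21967714, -0.37408443,  1.68791878])}
top {'K': array([[361.2668294 ,   0.        , 322.40527981],
       [  0.        , 361.2668294 , 197.81031008],
       [  0.        ,   0.        ,   1.        ]]), 'dist_coeffs': array([-0.07839038,  0.        ,  0.        ,  0.        ,  0.        ]), 'rvec': array([ 2.10166031, -2.14119945,  0.21788599]), 'tvec': array([-0.05973435,  0.55770603,  0.89093337])}
```

View pics/scene0.png

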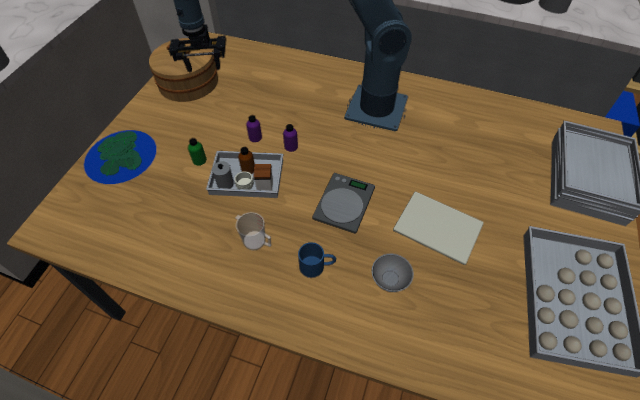

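View pics/top0.png

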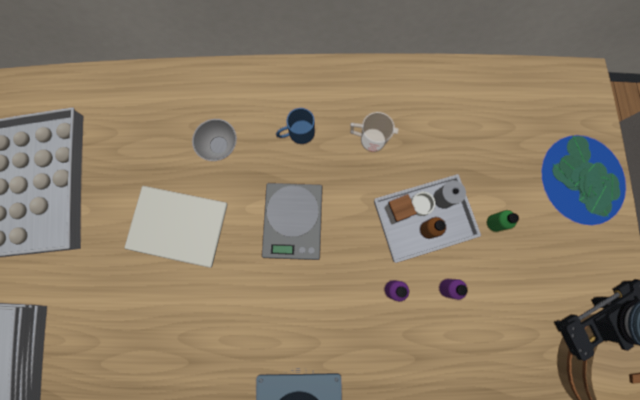

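```bash
cat > h.py <<'E'
import cv2,numpy as np
from workcell import viewer,sensors
def cam(n):
    m=viewer.camera_model(n); return m["K"],m["dist_coeffs"],np.array(m["rvec"],float),np.array(m["tvec"],float)
def ray(n,uv):
    K,d,r,t=cam(n); R=cv2.Rodrigues(r)[0]
    p=cv2.undistortPoints(np.array([[uv]],float),K,d)[0,0]
    return -R.T@t, R.T@np.array([p[0],p[1],1.])
def at(n,uv,z):
    c,d=ray(n,uv); return c+d*(z-c[2])/d[2]
def proj(n,P):
    K,d,r,t=cam(n); return cv2.projectPoints(np.array(P,float).reshape(-1,1,3),r,t,K,d)[0][:,0]
def crop(src,dst,x0,y0,w,h,f):
    im=cv2.imread(src) if isinstance(src,str) else src
    c=cv2.resize(im[y0:y0+h,x0:x0+w],None,fx=f,fy=f,interpolation=cv2.INTER_CUBIC)
    s=10
    for x in range((x0+s-1)//s*s,x0+w,s):
        cv2.line(c,(int((x-x0+.5)*f),0),(int((x-x0+.5)*f),6),(0,0,255),1)
        if x%20==0: cv2.putText(c,str(x),(int((x-x0)*f),16),0,.38,(0,0,255),1)
    for y in range((y0+s-1)//s*s,y0+h,s):
        cv2.line(c,(0,int((y-y0+.5)*f)),(6,int((y-y0+.5)*f)),(0,0,255),1)
        if y%20==0: cv2.putText(c,str(y),(8,int((y-y0+.5)*f)),0,.38,(0,0,255),1)
    cv2.imwrite(dst,c)
E
python3 - <<'E'
from h import *
crop("pics/top0.png","pics/t1.png",360,165,140,105,5.7)
crop("pics/scene0.png","pics/s1.png",185,110,130,97,6)
E
```

```text
(no output)
```

View pics/t1.png

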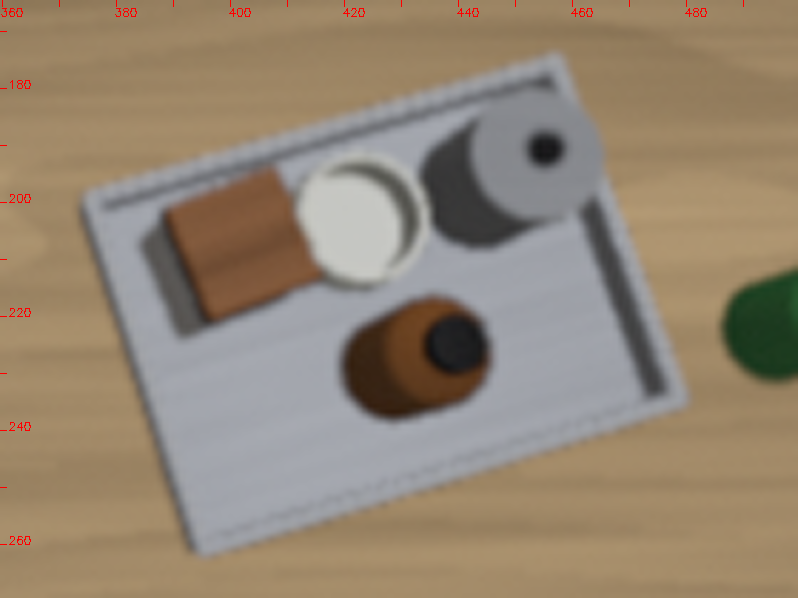

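View pics/s1.png

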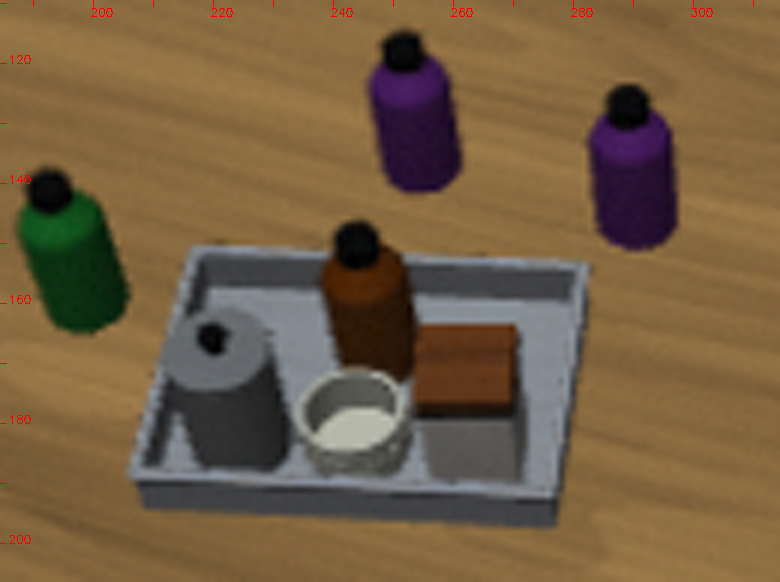

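```bash
cat > m.py <<'E'
from h import *
f=5.7
c=lambda x,y:(x/f+360-.5,y/f+165-.5)
P=[at("top",c(*p),.035) for p in [(82,193),(562,53),(690,402),(200,557)]]
P=np.array(P)[:,:2]
print("sides",[round(np.linalg.norm(P[i]-P[(i+1)%4])*1000) for i in range(4)])
# local order: back-left(+86,+120), back-right(+86,-120), front-right, front-left
L=np.array([(86,120),(86,-120),(-86,-120),(-86,120)])/1000
C=P.mean(0);H=(L.T@(P-C));th=np.arctan2(H[0,1]-H[1,0],H[0,0]+H[1,1])
print("tray",C,th,np.degrees(th))
R=np.array([[np.cos(th),-np.sin(th)],[np.sin(th),np.cos(th)]])
for n,p,z in [("can lid",(537,155),.092),("knob",(546,148),.105),("cap",(457,345),.111),("ram",(363,221),.043),("tin",((165+275+325+210)/4,(208+168+272+322)/4),.091)]:
    q=at("top",c(*p),z)[:2]; print(n,q.round(4),"local",(R.T@(q-C)*1000).round(1))
T=[at("top",c(*p),.091)[:2] for p in [(165,208),(275,168),(325,272),(210,322)]]
for i in range(4):
    d=T[(i+1)%4]-T[i]; print("tin edge",np.linalg.norm(d)*1000,np.degrees(np.arctan2(d[1],d[0])))
E
python3 m.py; python3 - <<'E'
from h import *
crop("pics/top0.png","pics/t2.png",110,100,220,170,3.6)
E
```

```text
sides [245, 176, 245, 176]
tray [ 0.50387944 -0.34974305] 0.26728402888520814 15.314246786375213
can lid [ 0.5591 -0.4057] local [ 38.4 -68.6]
knob [ 0.5594 -0.4051] local [ 39. -68.]
cap [ 0.4722 -0.3557] local [-32.1   2.6]
ram [ 0.5392 -0.3387] local [37.   1.3]
tin [ 0.522  -0.2704] local [38.5 71.7]
tin edge 53.19704775559808 -71.12324977206917
tin edge 51.02550800292626 -157.8326661854752
tin edge 56.58388304621584 111.94504518889933
tin edge 53.97141959298464 18.47667715657053
```

View pics/t2.png

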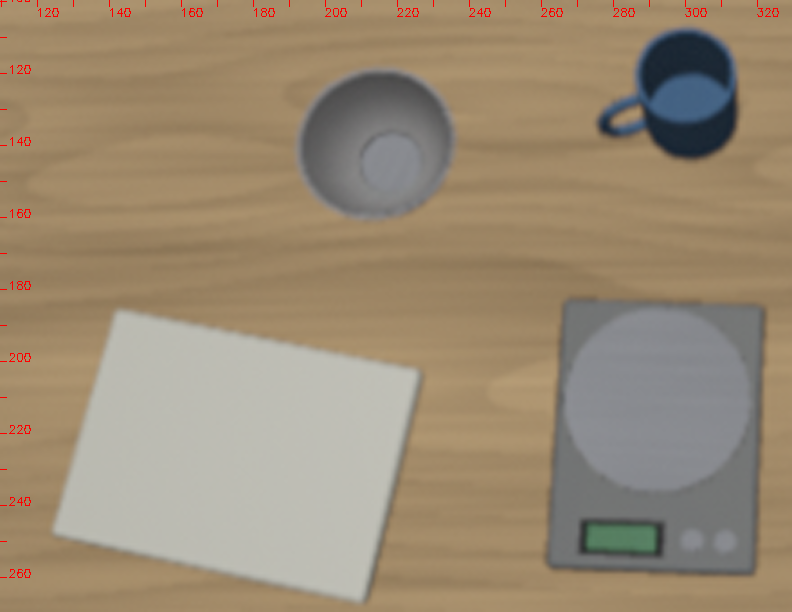

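```bash
python3 - <<'E'
from h import *
f=3.6
c=lambda x,y:(x/f+110-.5,y/f+100-.5)
P=np.array([at("top",c(*p),.014)[:2] for p in [(117,310),(421,371),(367,602),(53,535)]])
print("board sides",[round(np.linalg.norm(P[i]-P[(i+1)%4])*1000) for i in range(4)],P.mean(0))
d=P[0]-P[1];print(P.round(3),"board y dir deg",np.degrees(np.arctan2(d[1],d[0])))
for s in [(566,308),(750,400),(658,308),(658,491),(658,399.5)]: print("pan",at("top",c(*s),.028)[:2].round(4))
P=np.array([at("top",c(*p),.02)[:2] for p in [(566,299),(763,307),(754,574),(547,567)]]);print("scale",P.round(3),P.mean(0))
for n,p,z in [("mug",(687,76),.085),("bowl",(378,143),.05)]: print(n,at("top",c(*p),z)[:2])
print(at("top",(379,130),.1)[:2],"jug?")
s=sensors.observe();R=cv2.Rodrigues(np.array(s["orientation"]))[0];print(R.round(3))
E
```

```text
board sides [248, 176, 249, 178] [0.4957649  0.33163258]
[[0.609 0.434]
 [0.556 0.193]
 [0.383 0.228]
 [0.435 0.472]] board y dir deg 77.75574581529071
pan [0.6    0.0803]
pan [ 0.5272 -0.0575]
pan [0.5987 0.0107]
pan [0.4608 0.0112]
pan [0.5288 0.0109]
scale [[ 0.609  0.082]
 [ 0.6   -0.069]
 [ 0.399 -0.058]
 [ 0.407  0.094]] [0.50384829 0.01209304]
mug [ 0.76080368 -0.01519386]
bowl [0.72671013 0.22260327]
[ 0.7250235  -0.22055618] jug?
[[-0.001  0.411 -0.911]
 [ 0.001 -0.911 -0.411]
 [-1.    -0.001  0.   ]]
```

```bash
python3 - <<'E'
from h import *
f=6
c=lambda x,y:(x/f+185-.5,y/f+110-.5)
for n,p,z in [("can lid",(217,349),.092),("knob",(213,336),.105),("cap",(357,236),.111),("ram",(354,408),.043),("tin",((418+516+511+415)/4,(325+325+402+405)/4),.091)]:
    print(n,at("scene",c(*p),z)[:2].round(4))
T=[at("scene",c(*p),.091)[:2] for p in [(418,325),(516,325),(511,402),(415,405)]]
for i in range(4):
    d=T[(i+1)%4]-T[i]; print("tin edge",np.linalg.norm(d)*1000,np.degrees(np.arctan2(d[1],d[0])))
C=np.array(cam("scene")[3])
# overlay predicted outlines
import math
def circ(x,y,z,r): return [(x+r*math.cos(t),y+r*math.sin(t),z) for t in np.linspace(0,2*math.pi,40)]
def sq(x,y,z,h,a):
    a=math.radians(a); return [(x+math.cos(a)*i-math.sin(a)*j,y+math.sin(a)*i+math.cos(a)*j,z) for i,j in [(h,h),(h,-h),(-h,-h),(-h,h),(h,h)]]
O=[circ(.5592,-.4055,.092,.031),circ(.5592,-.4055,.005,.030),circ(.4722,-.3557,.111,.0135),circ(.4722,-.3557,.005,.026),circ(.5392,-.3387,.043,.032),circ(.5392,-.3387,.005,.031),sq(.522,-.2704,.091,.028,17),sq(.522,-.2704,.005,.027,17)]
for n,x0,y0,w,h in[("top",360,165,140,105),("scene",185,110,130,97)]:
    im=cv2.resize(cv2.imread(f"pics/{n}0.png")[y0:y0+h,x0:x0+w],None,fx=6,fy=6,interpolation=cv2.INTER_CUBIC)
    for o in O:
        q=((proj(n,o)-[x0,y0]+.5)*6).round().astype(int); cv2.polylines(im,[q.reshape(-1,1,2)],False,(0,255,0),1)
    cv2.imwrite(f"pics/ov_{n}.png",im[:600,:800])
E
```

```text
can lid [ 0.5616 -0.4031]
knob [ 0.5629 -0.4021]
cap [ 0.4739 -0.355 ]
ram [ 0.5419 -0.3361]
tin [ 0.5265 -0.2676]
tin edge 55.12615107941507 108.7435373285363
tin edge 55.47505887885028 20.09603443827701
tin edge 52.5603378016999 -68.92101901778352
tin edge 57.73458651416857 -157.36438764150458
```

View pics/ov_top.png

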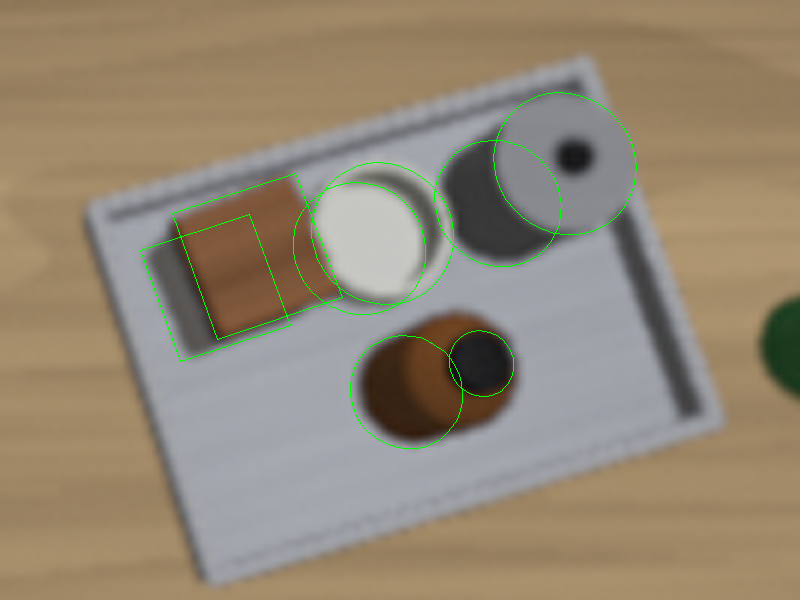

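View pics/ov_scene.png

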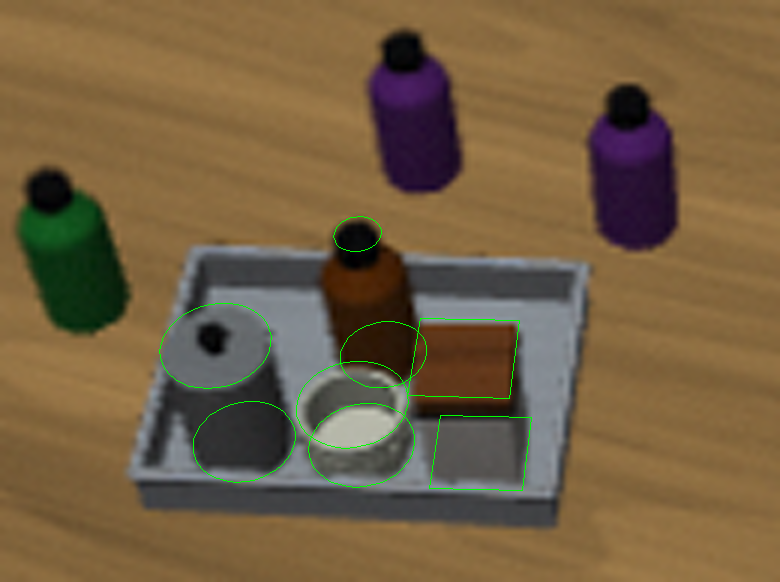

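```bash
cat > d.py <<'E'
import sys,numpy as np
from h import *
# usage: d.py x y z jawdeg -> shift in mm and yaw
s=sensors.observe();R=cv2.Rodrigues(np.array(s["orientation"]))[0]
a=np.array([float(v) for v in sys.argv[1:5]])
d=R.T@(a[:3]-s["tcp_pos"])*1000
cur=np.degrees(np.arctan2(R[1,1],R[0,1]));dy=(cur-a[3]+180)%360-180
print("t",round(s["time"],2),"tcp",s["tcp_pos"].round(4),"jawdeg",cur.round(2),"F",s["force"].round(1),"grip",round(s["grip_width"]*88.1,1))
print("x %.1f y %.1f z %.1f yaw %.4f"%(*d,np.radians(dy)))
E
python3 d.py .524 -.269 .18 19.5
```

```text
t 0.1 tcp [ 0.2671 -0.592   0.238 ] jawdeg -65.71 F [-0.1 -0.3  0.4] grip 88.0
x 58.2 y -188.7 z -367.1 yaw -1.4872
```

```bash
python3 -m creep '[{"jaw":88,"x":0,"y":-30,"z":-60,"yaw":-0.18},{"jaw":88,"x":0,"y":-60,"z":-115,"yaw":-0.36},{"jaw":88,"x":10,"y":-90,"z":-170,"yaw":-0.54},{"jaw":88,"x":20,"y":-115,"z":-225,"yaw":-0.72},{"jaw":88,"x":30,"y":-140,"z":-275,"yaw":-0.9},{"jaw":88,"x":40,"y":-165,"z":-320,"yaw":-1.08},{"jaw":88,"x":50,"y":-180,"z":-350,"yaw":-1.26},{"jaw":88,"x":58,"y":-189,"z":-367,"yaw":-1.44},{"jaw":88,"x":58,"y":-189,"z":-367,"yaw":-1.487},{"jaw":88,"x":58,"y":-189,"z":-367,"yaw":-1.487},{"jaw":88,"x":58,"y":-189,"z":-367,"yaw":-1.487},{"jaw":88,"x":58,"y":-189,"z":-367,"yaw":-1.487}]' 25; python3 d.py .524 -.269 .044 19.5
python3 - <<'E'
from h import *
im=viewer.snapshot("top");crop(im,"pics/t3.png",360,140,140,105,5.7)
im=viewer.snapshot("scene");crop(im,"pics/s3.png",185,70,130,100,6)
E
```

```text
time: 1.6
tcp_pos: [0.5236, -0.2691, 0.1803]
orientation: [0.957, 1.352, -0.956]
force: [-0.1, 0.6, 0.2]
grip_width: 0.997
t 1.6 tcp [ 0.5236 -0.2691  0.1803] jawdeg 19.42 F [-0.1  0.6  0.2] grip 87.8
x 136.3 y 0.4 z 0.2 yaw -0.0015
```

View pics/t3.png

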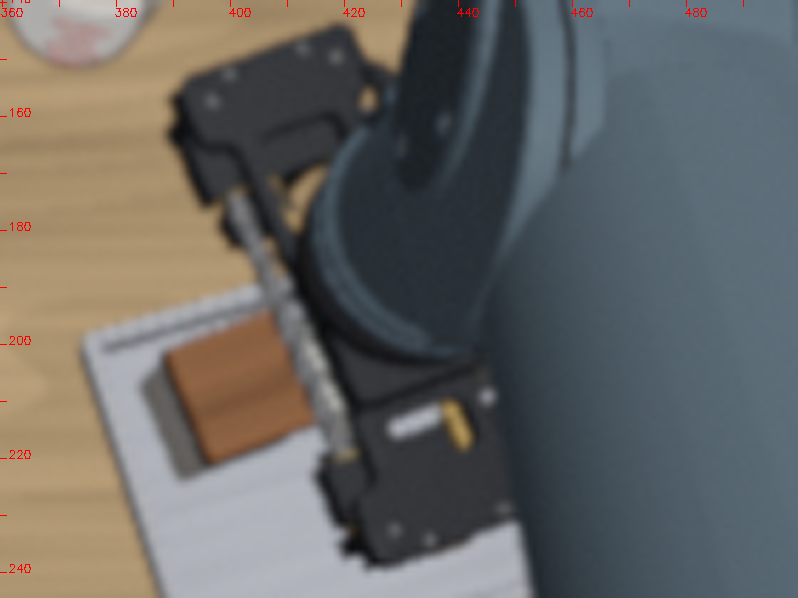

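View pics/s3.png

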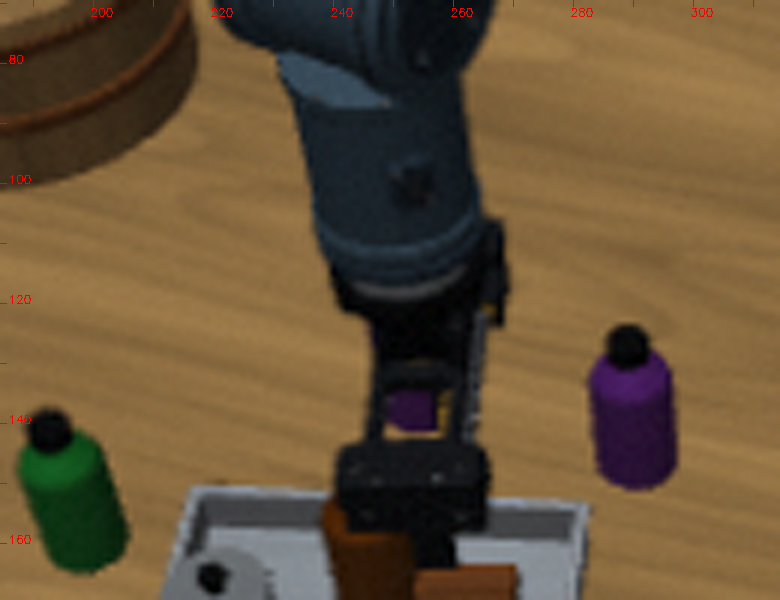

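```bash
python3 - <<'E'
from h import *
s=sensors.observe();R=cv2.Rodrigues(np.array(s["orientation"]))[0]
for l in [(0,0,0),(0,.044,0),(0,-.044,0),(0,.0615,0),(-.064,.093,.037),(-.064,.093,-.037),(-.064,-.093,.037),(-.064,-.093,-.037)]:
    p=s["tcp_pos"]+R@np.array(l); print(l,proj("top",p).round(0),proj("scene",p).round(0))
E
python3 - <<'E'
from h import *
im=viewer.snapshot("scene");crop(im,"pics/s4.png",205,110,100,90,6)
E
```

```text
(0, 0, 0) [[410. 200.]] [[259. 151.]]
(0, 0.044, 0) [[403. 182.]] [[258. 162.]]
(0, -0.044, 0) [[418. 218.]] [[260. 141.]]
(0, 0.0615, 0) [[400. 175.]] [[257. 166.]]
(-0.064, 0.093, 0.037) [[416. 149.]] [[241. 160.]]
(-0.064, 0.093, -0.037) [[385. 160.]] [[266. 160.]]
(-0.064, -0.093, 0.037) [[451. 229.]] [[247. 116.]]
(-0.064, -0.093, -0.037) [[419. 242.]] [[270. 116.]]
```

View pics/s4.png

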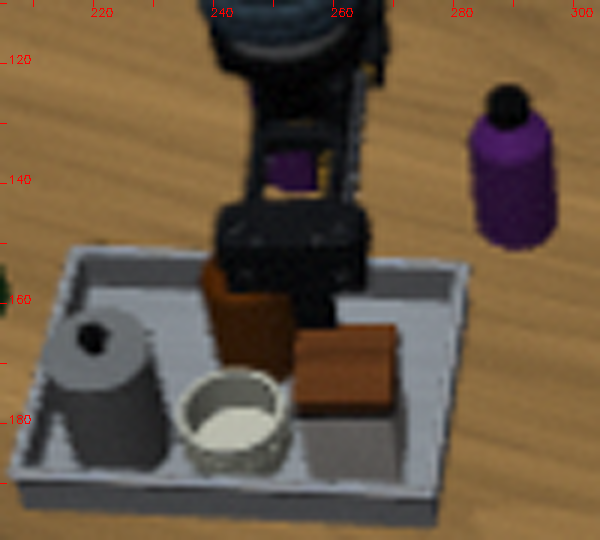

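```bash
python3 -m creep '[{"jaw":88,"x":40,"y":0,"z":0,"yaw":0},{"jaw":88,"x":80,"y":0,"z":0,"yaw":0},{"jaw":88,"x":105,"y":0,"z":0,"yaw":0},{"jaw":88,"x":125,"y":0,"z":0,"yaw":0},{"jaw":88,"x":136,"y":0,"z":0,"yaw":0},{"jaw":88,"x":136,"y":0,"z":0,"yaw":0},{"jaw":88,"x":136,"y":0,"z":0,"yaw":0}]' 15
python3 - <<'E'
from h import *
im=viewer.snapshot("scene");crop(im,"pics/s5.png",205,110,100,90,6)
im=viewer.snapshot("top");crop(im,"pics/t5.png",360,150,140,105,5.7)
E
```

```text
time: 2.62
tcp_pos: [0.5244, -0.269, 0.0452]
orientation: [0.956, 1.351, -0.955]
force: [-0.4, -0.7, 0.2]
grip_width: 0.999
```

View pics/s5.png

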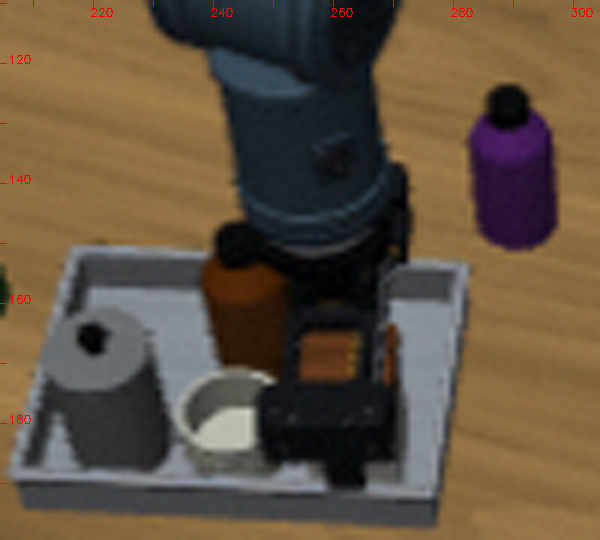

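View pics/t5.png

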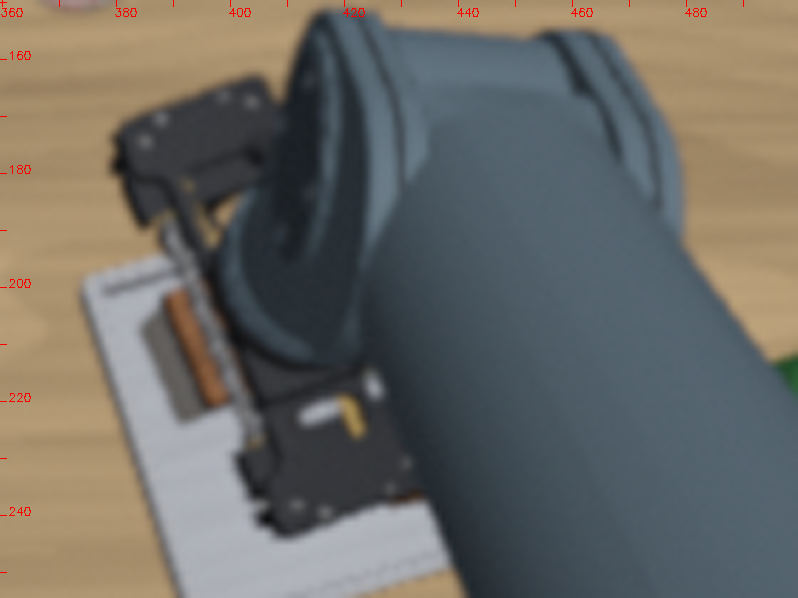

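```bash
python3 -m creep '[{"jaw":66,"x":0,"y":0,"z":0,"yaw":0},{"jaw":62,"x":0,"y":0,"z":0,"yaw":0},{"jaw":59,"x":0,"y":0,"z":0,"yaw":0},{"jaw":57,"x":0,"y":0,"z":0,"yaw":0},{"jaw":40,"x":0,"y":0,"z":0,"yaw":0},{"jaw":40,"x":0,"y":0,"z":0,"yaw":0},{"jaw":40,"x":0,"y":0,"z":0,"yaw":0},{"jaw":40,"x":0,"y":0,"z":0,"yaw":0}]' 25
python3 d.py .5244 -.269 .18 19.5
python3 - <<'E'
from h import *
im=viewer.snapshot("top");crop(im,"pics/t6.png",360,150,140,105,5.7)
E
```

```text
time: 3.72
tcp_pos: [0.5242, -0.2691, 0.0451]
orientation: [0.956, 1.351, -0.955]
force: [-1.8, -1.3, -0.6]
grip_width: 0.628
t 3.73 tcp [ 0.5242 -0.2691  0.0451] jawdeg 19.44 F [-1.8 -1.3 -0.6] grip 55.3
x -134.9 y 0.3 z -0.0 yaw -0.0010
```

View pics/t6.png

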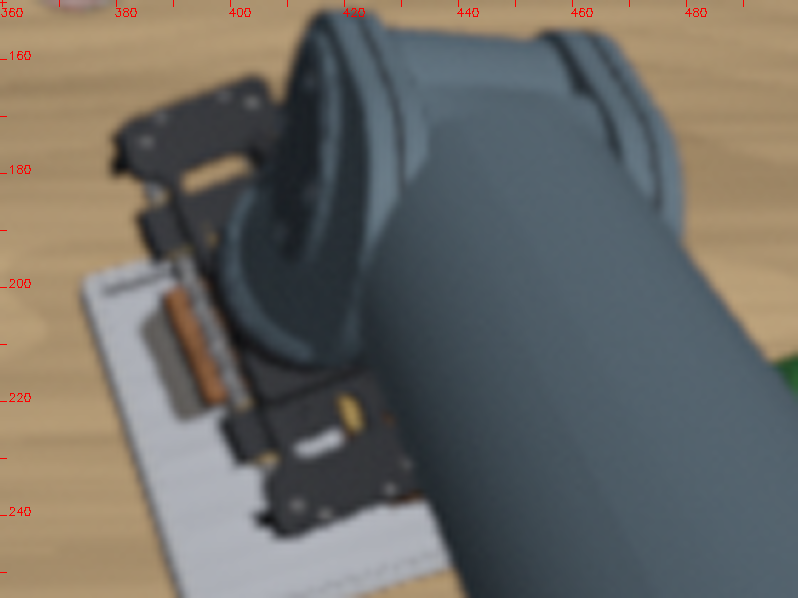

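```bash
python3 - <<'E'
from h import *
a=cv2.imread("pics/t5.png",0).astype(np.float32);b=cv2.imread("pics/t6.png",0).astype(np.float32)
tpl=a[290:425,145:215]
# lid/side front edge and back edge
for nm,(y0,y1,x0,x1) in {"front":(375,425,165,215),"back":(288,330,140,180)}.items():
    t=a[y0:y1,x0:x1]; W=b[y0-12:y1+12,x0-12:x1+12]
    r=cv2.matchTemplate(W,t,cv2.TM_CCOEFF_NORMED);_,v,_,l=cv2.minMaxLoc(r);print(nm,v,(l[0]-12)/5.7,(l[1]-12)/5.7)
P=at("top",(395,215),.09);
for e in((1,0),(0,1)):print((at("top",(395+e[0],215+e[1]),.09)-P)*1000)
E
```

```text
front 0.9949073791503906 0.0 -0.17543859649122806
back 0.9963436126708984 0.0 -0.17543859649122806
[-0.05021712 -2.52783077  0.        ]
[-2.53142306  0.14482316  0.        ]
```

```bash
python3 -m creep '[{"jaw":40,"x":-15,"y":0,"z":0,"yaw":0},{"jaw":40,"x":-50,"y":0,"z":0,"yaw":0},{"jaw":40,"x":-100,"y":0,"z":0,"yaw":0},{"jaw":40,"x":-130,"y":5,"z":-20,"yaw":0},{"jaw":40,"x":-130,"y":20,"z":-70,"yaw":0},{"jaw":40,"x":-130,"y":34,"z":-125,"yaw":0},{"jaw":40,"x":-130,"y":48,"z":-180,"yaw":0},{"jaw":40,"x":-130,"y":63,"z":-235,"yaw":0},{"jaw":40,"x":-130,"y":78,"z":-290,"yaw":0},{"jaw":40,"x":-130,"y":92,"z":-345,"yaw":0},{"jaw":40,"x":-130,"y":107,"z":-400,"yaw":0},{"jaw":40,"x":-130,"y":121,"z":-455,"yaw":0},{"jaw":40,"x":-130,"y":136,"z":-510,"yaw":0},{"jaw":40,"x":-130,"y":150,"z":-562,"yaw":0},{"jaw":40,"x":-130,"y":162,"z":-610,"yaw":0},{"jaw":40,"x":-125,"y":170,"z":-640,"yaw":0},{"jaw":40,"x":-115,"y":175,"z":-657,"yaw":0},{"jaw":40,"x":-100,"y":175,"z":-657,"yaw":0},{"jaw":40,"x":-80,"y":175,"z":-657,"yaw":0},{"jaw":40,"x":-80,"y":175,"z":-657,"yaw":0}]' 25
python3 d.py .470 .409 .0545 19.5
python3 - <<'E'
from h import *
im=viewer.snapshot("scene");crop(im,"pics/s7.png",340,110,160,120,5)
im=viewer.snapshot("top");crop(im,"pics/t7.png",110,130,150,140,4.2)
E
```

```text
time: 6.28
tcp_pos: [0.4701, 0.4057, 0.1229]
orientation: [0.953, 1.35, -0.96]
force: [0.3, 0.5, -2.7]
grip_width: 0.628
t 6.28 tcp [0.4701 0.4057 0.1229] jawdeg 19.34 F [ 0.3  0.5 -2.7] grip 55.3
x 68.4 y 1.2 z -3.4 yaw -0.0027
```

View pics/s7.png

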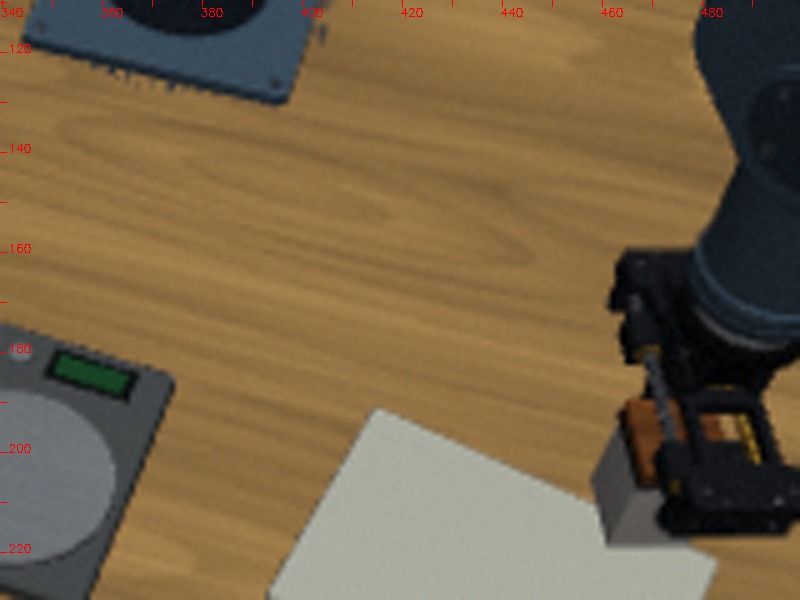

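View pics/t7.png

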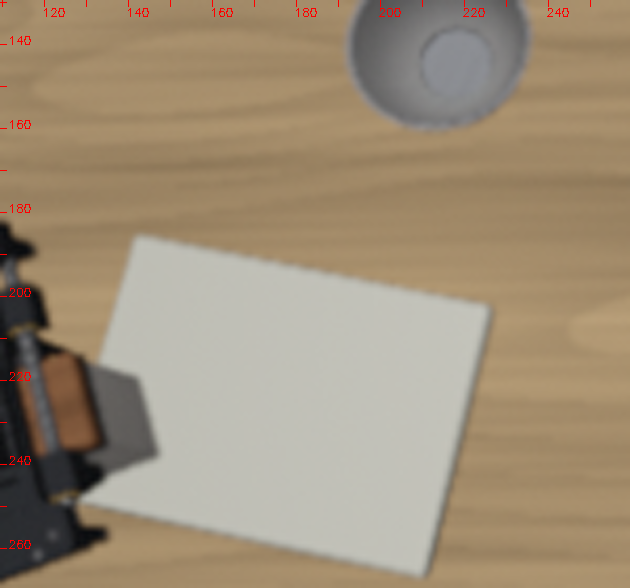

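```bash
python3 -m creep '[{"jaw":40,"x":25,"y":1,"z":-3,"yaw":0},{"jaw":40,"x":45,"y":1,"z":-3,"yaw":0},{"jaw":40,"x":58,"y":1,"z":-3,"yaw":0},{"jaw":40,"x":65,"y":1,"z":-3,"yaw":0},{"jaw":40,"x":68,"y":1,"z":-3,"yaw":0},{"jaw":40,"x":68,"y":1,"z":-3,"yaw":0},{"jaw":40,"x":68,"y":1,"z":-3,"yaw":0}]' 25
python3 d.py .470 .409 .0541 19.5
```

```text
time: 7.25
tcp_pos: [0.4711, 0.411, 0.0577]
orientation: [0.957, 1.35, -0.956]
force: [-0.1, -0.5, -2.0]
grip_width: 0.629
t 7.25 tcp [0.4711 0.411  0.0577] jawdeg 19.37 F [-0.1 -0.5 -2. ] grip 55.4
x 3.6 y -1.8 z 1.5 yaw -0.0023
```

```bash
python3 -m creep '[{"jaw":40,"x":2,"y":0,"z":0,"yaw":0},{"jaw":40,"x":4,"y":0,"z":0,"yaw":0},{"jaw":40,"x":4,"y":0,"z":0,"yaw":0},{"jaw":40,"x":4,"y":0,"z":0,"yaw":0}]' 25
python3 d.py .470 .409 .0541 19.5
```

```text
time: 7.75
tcp_pos: [0.4713, 0.4112, 0.0541]
orientation: [0.958, 1.349, -0.955]
force: [-1.2, -2.0, 3.9]
grip_width: 0.623
t 7.75 tcp [0.4713 0.4112 0.0541] jawdeg 19.37 F [-1.2 -2.   3.9] grip 54.9
x -0.0 y -2.0 z 1.7 yaw -0.0023
```

```bash
python3 -m creep '[{"jaw":60,"x":0,"y":0,"z":0,"yaw":0},{"jaw":80,"x":0,"y":0,"z":0,"yaw":0},{"jaw":88,"x":0,"y":0,"z":0,"yaw":0},{"jaw":88,"x":-10,"y":0,"z":0,"yaw":0},{"jaw":88,"x":-50,"y":0,"z":0,"yaw":0},{"jaw":88,"x":-100,"y":0,"z":0,"yaw":0},{"jaw":88,"x":-145,"y":0,"z":0,"yaw":0},{"jaw":88,"x":-145,"y":0,"z":0,"yaw":0},{"jaw":88,"x":-145,"y":0,"z":0,"yaw":0}]' 25
python3 d.py .5605 -.4043 .18 19.5
python3 - <<'E'
from h import *
im=viewer.snapshot("scene");crop(im,"pics/s8.png",370,160,150,110,5)
im=viewer.snapshot("top");crop(im,"pics/t8.png",110,130,150,140,4.2)
E
```

```text
time: 8.88
tcp_pos: [0.4709, 0.4107, 0.1989]
orientation: [0.957, 1.349, -0.956]
force: [-0.6, -0.4, -0.9]
grip_width: 1.003
t 8.88 tcp [0.4709 0.4107 0.1989] jawdeg 19.36 F [-0.6 -0.4 -0.9] grip 88.3
x 19.0 y -185.7 z 798.6 yaw -0.0024
```

View pics/s8.png

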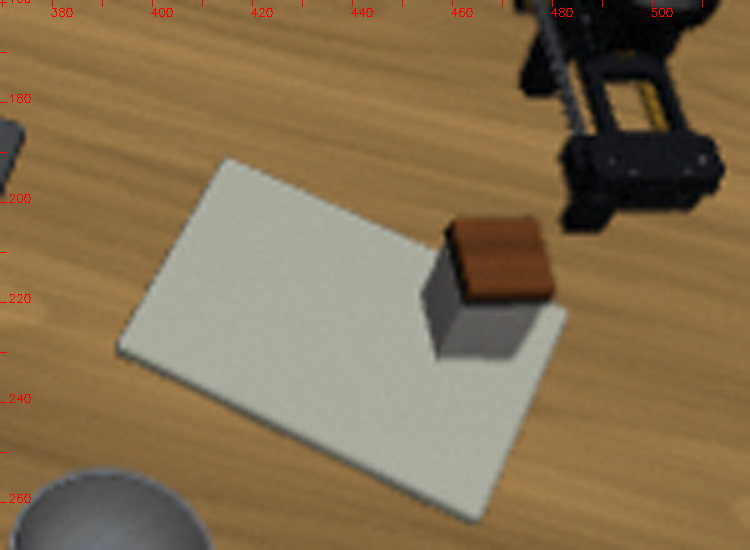

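View pics/t8.png

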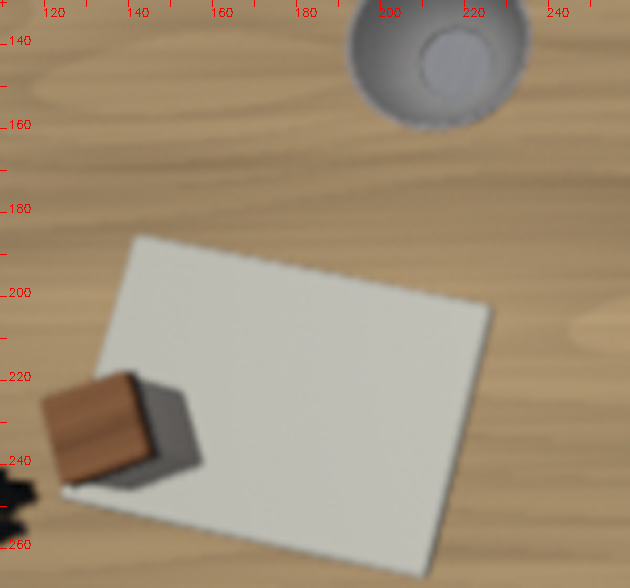

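```bash
python3 -m creep '[{"jaw":88,"x":0,"y":-14,"z":60,"yaw":0},{"jaw":88,"x":0,"y":-28,"z":120,"yaw":0},{"jaw":88,"x":0,"y":-42,"z":180,"yaw":0},{"jaw":88,"x":0,"y":-56,"z":240,"yaw":0},{"jaw":88,"x":0,"y":-70,"z":300,"yaw":0},{"jaw":88,"x":0,"y":-84,"z":360,"yaw":0},{"jaw":88,"x":0,"y":-98,"z":420,"yaw":0},{"jaw":88,"x":0,"y":-112,"z":480,"yaw":0},{"jaw":88,"x":0,"y":-126,"z":540,"yaw":0},{"jaw":88,"x":0,"y":-140,"z":600,"yaw":0},{"jaw":88,"x":0,"y":-154,"z":660,"yaw":0},{"jaw":88,"x":0,"y":-168,"z":720,"yaw":0},{"jaw":88,"x":0,"y":-180,"z":770,"yaw":0},{"jaw":88,"x":0,"y":-186,"z":799,"yaw":0},{"jaw":88,"x":0,"y":-186,"z":799,"yaw":0},{"jaw":88,"x":0,"y":-186,"z":799,"yaw":0},{"jaw":88,"x":20,"y":-186,"z":799,"yaw":0},{"jaw":88,"x":40,"y":-186,"z":799,"yaw":0},{"jaw":88,"x":40,"y":-186,"z":799,"yaw":0},{"jaw":88,"x":40,"y":-186,"z":799,"yaw":0}]' 15
python3 d.py .5605 -.4043 .047 19.5
python3 - <<'E'
from h import *
im=viewer.snapshot("scene");crop(im,"pics/s9.png",185,100,110,100,6)
im=viewer.snapshot("top");crop(im,"pics/t9.png",360,140,140,105,5.7)
s=sensors.observe();R=cv2.Rodrigues(np.array(s["orientation"]))[0]
for l in [(0,.044,0),(0,-.044,0)]:
    p=s["tcp_pos"]+R@np.array(l); print(l,proj("top",p).round(0),proj("scene",p).round(0))
E
```

```text
time: 11.48
tcp_pos: [0.5602, -0.405, 0.1586]
orientation: [0.956, 1.35, -0.957]
force: [0.1, -0.6, 0.0]
grip_width: 0.998
t 11.47 tcp [ 0.5602 -0.405   0.1586] jawdeg 19.39 F [ 0.1 -0.6  0. ] grip 87.9
x 111.6 y 0.6 z -0.6 yaw -0.0020
(0, 0.044, 0) [[456. 168.]] [[214. 164.]]
(0, -0.044, 0) [[471. 202.]] [[218. 144.]]
```

View pics/s9.png

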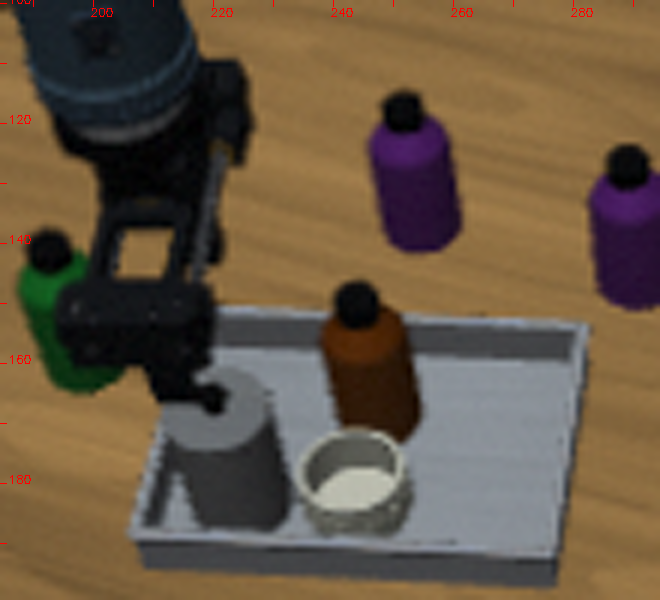

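View pics/t9.png

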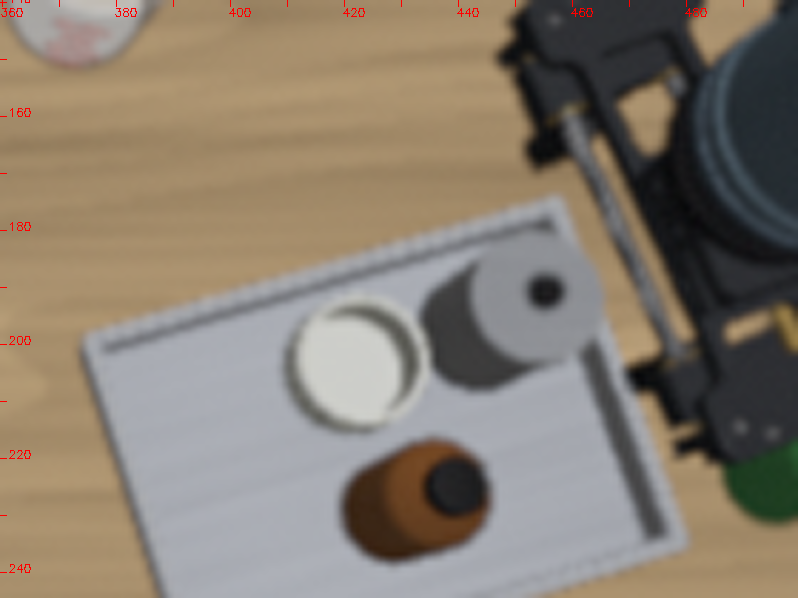

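```bash
python3 - <<'E'
from h import *
print(at("top",(513,216),.106),at("top",(397,293),.106)*1,at("top",(460,289),.106))
E
python3 -m creep '[{"jaw":88,"x":30,"y":0.5,"z":-0.5,"yaw":0},{"jaw":88,"x":60,"y":0.5,"z":-0.5,"yaw":0},{"jaw":88,"x":85,"y":0.5,"z":-0.5,"yaw":0},{"jaw":88,"x":103,"y":0.5,"z":-0.5,"yaw":0},{"jaw":88,"x":111,"y":0.5,"z":-0.5,"yaw":0},{"jaw":88,"x":111,"y":0.5,"z":-0.5,"yaw":0},{"jaw":88,"x":111,"y":0.5,"z":-0.5,"yaw":0},{"jaw":88,"x":111,"y":0.5,"z":-0.5,"yaw":0}]' 15
python3 - <<'E'
from h import *
im=viewer.snapshot("scene");cv2.imwrite("pics/s10raw.png",im);crop(im,"pics/s10.png",185,110,110,90,6)
im=viewer.snapshot("top");cv2.imwrite("pics/t10raw.png",im);crop(im,"pics/t10.png",390,140,110,105,5.7)
E
```

```text
[ 0.49106256 -0.54834991  0.106     ] [ 0.312674   -0.24233944  0.106     ] [ 0.31718279 -0.39567782  0.106     ]
time: 12.58
tcp_pos: [0.5615, -0.4052, 0.0493]
orientation: [0.955, 1.347, -0.957]
force: [-0.2, -0.7, -0.3]
grip_width: 0.997
```

View pics/s10.png

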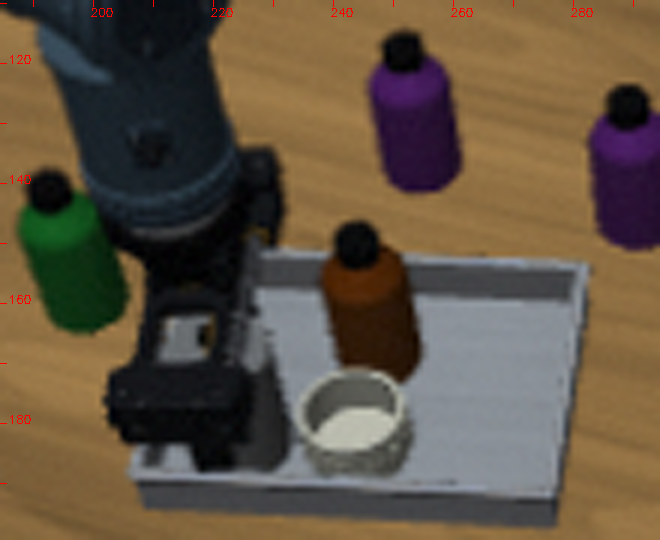

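View pics/t10.png

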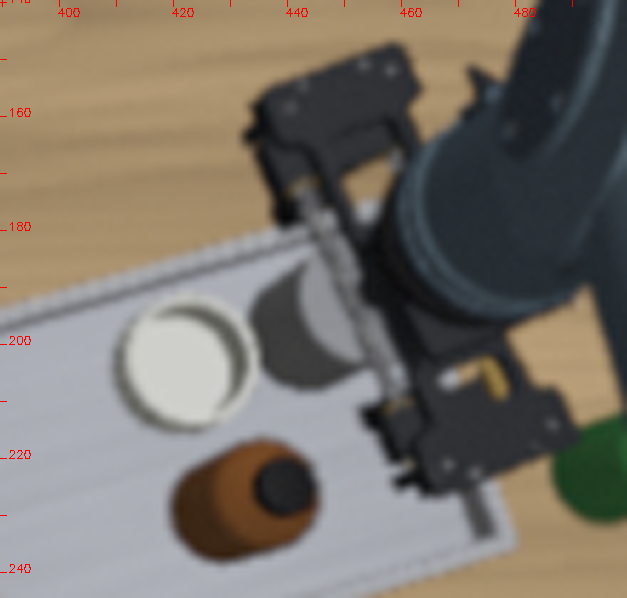

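```bash
python3 -m creep '[{"jaw":75,"x":1,"y":0,"z":0,"yaw":0},{"jaw":70,"x":1,"y":0,"z":0,"yaw":0},{"jaw":66,"x":1,"y":0,"z":0,"yaw":0},{"jaw":63,"x":1,"y":0,"z":0,"yaw":0},{"jaw":50,"x":1,"y":0,"z":0,"yaw":0},{"jaw":50,"x":1,"y":0,"z":0,"yaw":0},{"jaw":50,"x":1,"y":0,"z":0,"yaw":0},{"jaw":50,"x":1,"y":0,"z":0,"yaw":0}]' 25
python3 - <<'E'
from h import *
im=viewer.snapshot("top");cv2.imwrite("pics/t11raw.png",im)
a=cv2.imread("pics/t10raw.png",0);b=cv2.imread("pics/t11raw.png",0)
f=10;x0,y0=430,180
A=cv2.resize(a[180:212,430:450],None,fx=f,fy=f,interpolation=3);B=cv2.resize(b[177:215,427:453],None,fx=f,fy=f,interpolation=3)
r=cv2.matchTemplate(B,A,cv2.TM_CCOEFF_NORMED);_,v,_,l=cv2.minMaxLoc(r);print(v,l[0]/f-3,l[1]/f-3)
E
python3 d.py .497 .333 .18 19.5
```

```text
time: 13.68
tcp_pos: [0.5611, -0.4051, 0.0479]
orientation: [0.955, 1.348, -0.957]
force: [-0.6, -0.3, 0.5]
grip_width: 0.691
0.8959972262382507 0.0 0.0
t 13.72 tcp [ 0.5611 -0.4052  0.048 ] jawdeg 19.37 F [-0.4 -0.7 -0.6] grip 60.4
x -133.9 y 184.4 z -717.3 yaw -0.0023
```

```bash
python3 -m creep '[{"jaw":50,"x":-15,"y":0,"z":0,"yaw":0},{"jaw":50,"x":-50,"y":0,"z":0,"yaw":0},{"jaw":50,"x":-100,"y":0,"z":0,"yaw":0},{"jaw":50,"x":-130,"y":5,"z":-20,"yaw":0},{"jaw":50,"x":-132,"y":18,"z":-70,"yaw":0},{"jaw":50,"x":-132,"y":32,"z":-125,"yaw":0},{"jaw":50,"x":-132,"y":47,"z":-183,"yaw":0},{"jaw":50,"x":-132,"y":62,"z":-241,"yaw":0},{"jaw":50,"x":-132,"y":77,"z":-299,"yaw":0},{"jaw":50,"x":-132,"y":92,"z":-357,"yaw":0},{"jaw":50,"x":-132,"y":107,"z":-415,"yaw":0},{"jaw":50,"x":-132,"y":122,"z":-473,"yaw":0},{"jaw":50,"x":-132,"y":137,"z":-531,"yaw":0},{"jaw":50,"x":-132,"y":152,"z":-589,"yaw":0},{"jaw":50,"x":-132,"y":167,"z":-647,"yaw":0},{"jaw":50,"x":-132,"y":178,"z":-690,"yaw":0},{"jaw":50,"x":-132,"y":183,"z":-711,"yaw":0},{"jaw":50,"x":-125,"y":184,"z":-717,"yaw":0},{"jaw":50,"x":-125,"y":184,"z":-717,"yaw":0},{"jaw":50,"x":-125,"y":184,"z":-717,"yaw":0}]' 25
python3 d.py .497 .333 .0575 19.5
```

```text
time: 16.23
tcp_pos: [0.4975, 0.3303, 0.1709]
orientation: [0.956, 1.346, -0.96]
force: [0.4, -0.1, -2.4]
grip_width: 0.689
t 16.23 tcp [0.4975 0.3303 0.1709] jawdeg 19.21 F [ 0.4 -0.1 -2.4] grip 60.7
x 113.4 y 0.4 z -3.2 yaw -0.0050
```

```bash
python3 -m creep '[{"jaw":50,"x":30,"y":0,"z":-3,"yaw":0},{"jaw":50,"x":60,"y":0,"z":-3,"yaw":0},{"jaw":50,"x":85,"y":0,"z":-3,"yaw":0},{"jaw":50,"x":100,"y":0,"z":-3,"yaw":0},{"jaw":50,"x":108,"y":0,"z":-3,"yaw":0},{"jaw":50,"x":112,"y":0,"z":-3,"yaw":0},{"jaw":50,"x":112,"y":0,"z":-3,"yaw":0},{"jaw":50,"x":112,"y":0,"z":-3,"yaw":0}]' 25
python3 d.py .497 .333 .057 19.5
```

```text
time: 17.23
tcp_pos: [0.4971, 0.333, 0.0595]
orientation: [0.957, 1.346, -0.959]
force: [-0.2, -0.2, -3.5]
grip_width: 0.687
t 17.23 tcp [0.4971 0.333  0.0595] jawdeg 19.22 F [-0.2 -0.2 -3.5] grip 60.5
x 2.5 y -0.1 z -0.0 yaw -0.0050
```

```bash
python3 -m creep '[{"jaw":50,"x":2,"y":0,"z":0,"yaw":0},{"jaw":50,"x":3,"y":0,"z":0,"yaw":0},{"jaw":50,"x":3,"y":0,"z":0,"yaw":0},{"jaw":50,"x":3,"y":0,"z":0,"yaw":0}]' 25
python3 d.py .497 .333 .057 19.5
```

```text
time: 17.73
tcp_pos: [0.4973, 0.333, 0.0569]
orientation: [0.957, 1.345, -0.959]
force: [-0.6, -1.9, 2.0]
grip_width: 0.687
t 17.73 tcp [0.4973 0.333  0.0569] jawdeg 19.21 F [-0.6 -1.9  2. ] grip 60.5
x -0.1 y -0.3 z -0.0 yaw -0.0051
```

```bash
python3 -m creep '[{"jaw":66,"x":0,"y":0,"z":0,"yaw":0},{"jaw":80,"x":0,"y":0,"z":0,"yaw":0},{"jaw":88,"x":0,"y":0,"z":0,"yaw":0},{"jaw":88,"x":-10,"y":0,"z":0,"yaw":0},{"jaw":88,"x":-50,"y":0,"z":0,"yaw":0},{"jaw":88,"x":-100,"y":0,"z":0,"yaw":0},{"jaw":88,"x":-140,"y":-5,"z":15,"yaw":0},{"jaw":88,"x":-145,"y":-25,"z":65,"yaw":0},{"jaw":88,"x":-145,"y":-48,"z":123,"yaw":0},{"jaw":88,"x":-145,"y":-70,"z":180,"yaw":0},{"jaw":88,"x":-145,"y":-92,"z":237,"yaw":0},{"jaw":88,"x":-145,"y":-114,"z":294,"yaw":0},{"jaw":88,"x":-145,"y":-136,"z":351,"yaw":0},{"jaw":88,"x":-145,"y":-158,"z":408,"yaw":0},{"jaw":88,"x":-145,"y":-180,"z":465,"yaw":0},{"jaw":88,"x":-145,"y":-202,"z":522,"yaw":0},{"jaw":88,"x":-145,"y":-224,"z":579,"yaw":0},{"jaw":88,"x":-145,"y":-240,"z":620,"yaw":0},{"jaw":88,"x":-145,"y":-249,"z":642,"yaw":0},{"jaw":88,"x":-145,"y":-249,"z":642,"yaw":0}]' 25
python3 -m creep '[{"jaw":88,"x":0,"y":0,"z":0,"yaw":0}]'
python3 d.py .473 -.3553 .051 19.5
python3 - <<'E'
from h import *
im=viewer.snapshot("scene");crop(im,"pics/s12.png",185,100,110,100,6);crop(im,"pics/s12b.png",370,160,150,110,5)
im=viewer.snapshot("top");crop(im,"pics/t12.png",360,160,140,105,5.7)
E
```

```text
time: 20.23
tcp_pos: [0.4728, -0.3552, 0.2041]
orientation: [0.959, 1.345, -0.96]
force: [-0.0, 0.8, -0.8]
grip_width: 1.0
time: 20.35
tcp_pos: [0.4736, -0.3526, 0.2042]
orientation: [0.958, 1.346, -0.957]
force: [-0.1, 0.4, -0.4]
grip_width: 1.0
t 20.35 tcp [ 0.4736 -0.3526  0.2042] jawdeg 19.27 F [-0.1  0.4 -0.4] grip 88.1
x 153.2 y -1.8 z 2.0 yaw -0.0040
```

View pics/s12.png

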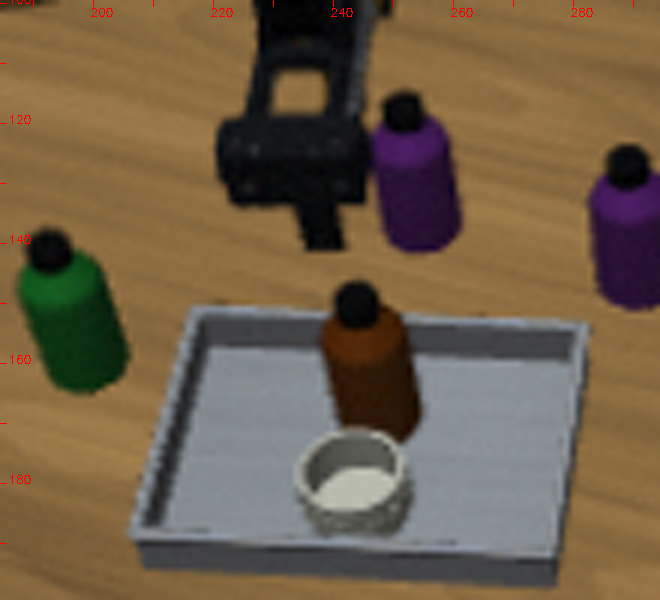

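View pics/s12b.png

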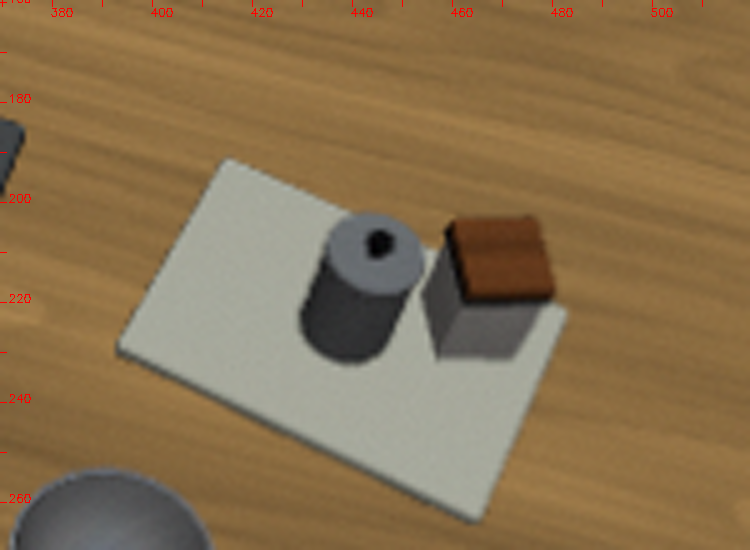

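View pics/t12.png

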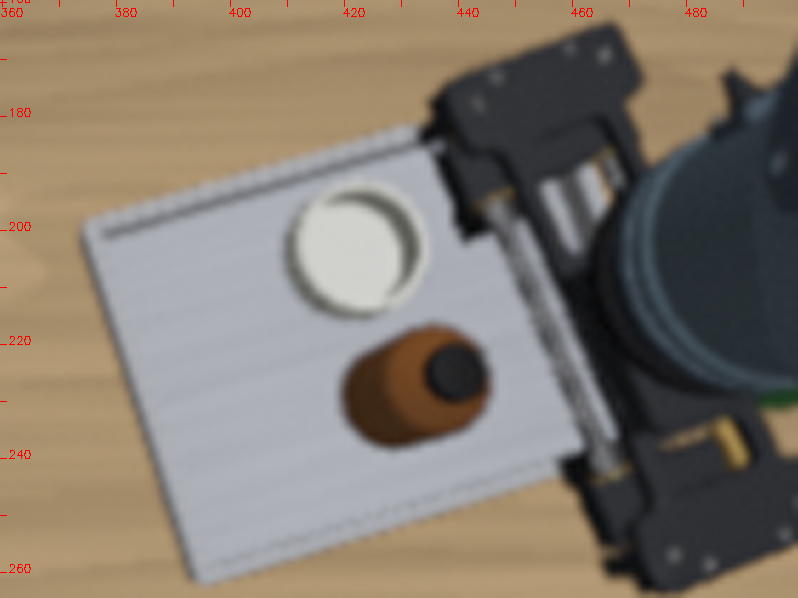

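```bash
python3 -m creep '[{"jaw":88,"x":40,"y":-1.8,"z":2,"yaw":0},{"jaw":88,"x":80,"y":-1.8,"z":2,"yaw":0},{"jaw":88,"x":110,"y":-1.8,"z":2,"yaw":0},{"jaw":88,"x":135,"y":-1.8,"z":2,"yaw":0},{"jaw":88,"x":148,"y":-1.8,"z":2,"yaw":0},{"jaw":88,"x":152,"y":-1.8,"z":2,"yaw":0},{"jaw":88,"x":152,"y":-1.8,"z":2,"yaw":0},{"jaw":88,"x":152,"y":-1.8,"z":2,"yaw":0},{"jaw":88,"x":152,"y":-1.8,"z":2,"yaw":0}]' 15
python3 - <<'E'
from h import *
im=viewer.snapshot("top");cv2.imwrite("pics/t13raw.png",im);crop(im,"pics/t13.png",390,165,110,105,5.7)
E
python3 d.py .473 -.3553 .051 19.5
```

```text
time: 21.58
tcp_pos: [0.4733, -0.3561, 0.053]
orientation: [0.957, 1.345, -0.957]
force: [-0.8, -0.2, -0.8]
grip_width: 0.997
t 21.62 tcp [ 0.4732 -0.3561  0.0528] jawdeg 19.27 F [0.2 0.3 0.2] grip 88.1
x 1.8 y 0.1 z -0.8 yaw -0.0040
```

View pics/t13.png

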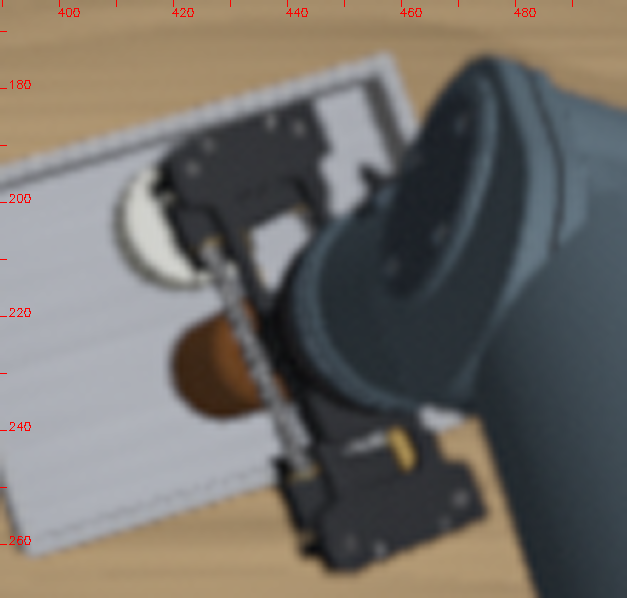

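```bash
python3 -m creep '[{"jaw":70,"x":1,"y":0,"z":0,"yaw":0},{"jaw":63,"x":1,"y":0,"z":0,"yaw":0},{"jaw":58,"x":1,"y":0,"z":0,"yaw":0},{"jaw":55,"x":1,"y":0,"z":0,"yaw":0},{"jaw":42,"x":1,"y":0,"z":0,"yaw":0},{"jaw":42,"x":1,"y":0,"z":0,"yaw":0},{"jaw":42,"x":1,"y":0,"z":0,"yaw":0},{"jaw":42,"x":1,"y":0,"z":0,"yaw":0}]' 25
python3 - <<'E'
from h import *
im=viewer.snapshot("top");cv2.imwrite("pics/t14raw.png",im)
a=cv2.imread("pics/t13raw.png",0);b=cv2.imread("pics/t14raw.png",0)
f=10
A=cv2.resize(a[222:243,415:428],None,fx=f,fy=f,interpolation=3);B=cv2.resize(b[219:246,412:431],None,fx=f,fy=f,interpolation=3)
r=cv2.matchTemplate(B,A,cv2.TM_CCOEFF_NORMED);_,v,_,l=cv2.minMaxLoc(r);print(v,l[0]/f-3,l[1]/f-3)
E
python3 d.py .524 .258 .18 19.5
```

```text
time: 22.62
tcp_pos: [0.4735, -0.356, 0.0519]
orientation: [0.957, 1.345, -0.957]
force: [1.1, 0.5, 0.8]
grip_width: 0.583
0.9979336261749268 0.0 0.0
t 22.68 tcp [ 0.4735 -0.356   0.0519] jawdeg 19.28 F [ 2.1 -0.1  0.7] grip 51.2
x -129.6 y 250.8 z -562.4 yaw -0.0039
```

```bash
python3 -m creep '[{"jaw":42,"x":-15,"y":0,"z":0,"yaw":0},{"jaw":42,"x":-50,"y":0,"z":0,"yaw":0},{"jaw":42,"x":-100,"y":0,"z":0,"yaw":0},{"jaw":42,"x":-125,"y":10,"z":-22,"yaw":0},{"jaw":42,"x":-125,"y":32,"z":-72,"yaw":0},{"jaw":42,"x":-125,"y":55,"z":-123,"yaw":0},{"jaw":42,"x":-125,"y":78,"z":-175,"yaw":0},{"jaw":42,"x":-125,"y":101,"z":-227,"yaw":0},{"jaw":42,"x":-125,"y":124,"z":-278,"yaw":0},{"jaw":42,"x":-125,"y":147,"z":-330,"yaw":0},{"jaw":42,"x":-125,"y":170,"z":-382,"yaw":0},{"jaw":42,"x":-125,"y":193,"z":-433,"yaw":0},{"jaw":42,"x":-125,"y":215,"z":-483,"yaw":0},{"jaw":42,"x":-125,"y":234,"z":-525,"yaw":0},{"jaw":42,"x":-125,"y":246,"z":-552,"yaw":0},{"jaw":42,"x":-125,"y":251,"z":-562,"yaw":0},{"jaw":42,"x":-110,"y":251,"z":-562,"yaw":0},{"jaw":42,"x":-90,"y":251,"z":-562,"yaw":0},{"jaw":42,"x":-65,"y":251,"z":-562,"yaw":0},{"jaw":42,"x":-65,"y":251,"z":-562,"yaw":0}]' 25
python3 d.py .524 .258 .061 19.5
```

```text
time: 25.18
tcp_pos: [0.5229, 0.2546, 0.1124]
orientation: [0.954, 1.346, -0.964]
force: [0.7, 0.7, -2.5]
grip_width: 0.584
t 25.18 tcp [0.5229 0.2546 0.1124] jawdeg 19.19 F [ 0.7  0.7 -2.5] grip 51.5
x 51.4 y 2.4 z -3.1 yaw -0.0055
```

```bash
python3 -m creep '[{"jaw":42,"x":20,"y":1,"z":-2,"yaw":0},{"jaw":42,"x":36,"y":1,"z":-2,"yaw":0},{"jaw":42,"x":45,"y":1,"z":-2,"yaw":0},{"jaw":42,"x":49,"y":1,"z":-2,"yaw":0},{"jaw":42,"x":51,"y":1,"z":-2,"yaw":0},{"jaw":42,"x":51,"y":1,"z":-2,"yaw":0},{"jaw":42,"x":51,"y":1,"z":-2,"yaw":0}]' 25
python3 d.py .524 .258 .061 19.5
```

```text
time: 26.05
tcp_pos: [0.5234, 0.2567, 0.0618]
orientation: [0.954, 1.346, -0.963]
force: [0.5, -0.1, -3.0]
grip_width: 0.582
t 26.05 tcp [0.5234 0.2567 0.0618] jawdeg 19.19 F [ 0.5 -0.1 -3. ] grip 51.3
x 0.8 y 1.0 z -1.0 yaw -0.0055
```

```bash
python3 -m creep '[{"jaw":42,"x":1,"y":0,"z":0,"yaw":0},{"jaw":42,"x":1.5,"y":0,"z":0,"yaw":0},{"jaw":42,"x":1.5,"y":0,"z":0,"yaw":0},{"jaw":42,"x":1.5,"y":0,"z":0,"yaw":0}]' 25
python3 d.py .524 .258 .061 19.5
python3 -m creep '[{"jaw":58,"x":0,"y":0,"z":0,"yaw":0},{"jaw":75,"x":0,"y":0,"z":0,"yaw":0},{"jaw":88,"x":0,"y":0,"z":0,"yaw":0},{"jaw":88,"x":0,"y":0,"z":0,"yaw":0},{"jaw":88,"x":-10,"y":0,"z":0,"yaw":0},{"jaw":88,"x":-50,"y":0,"z":0,"yaw":0},{"jaw":88,"x":-100,"y":0,"z":0,"yaw":0},{"jaw":88,"x":-140,"y":0,"z":0,"yaw":0},{"jaw":88,"x":-140,"y":0,"z":0,"yaw":0},{"jaw":88,"x":-140,"y":0,"z":0,"yaw":0}]' 25
python3 d.py .5405 -.3374 .17 -74.7
python3 - <<'E'
from h import *
im=viewer.snapshot("scene");crop(im,"pics/s15.png",370,140,150,110,5)
E
```

```text
time: 26.55
tcp_pos: [0.5237, 0.2567, 0.0608]
orientation: [0.955, 1.345, -0.963]
force: [-1.7, -2.5, 6.1]
grip_width: 0.584
t 26.55 tcp [0.5237 0.2567 0.0608] jawdeg 19.18 F [-1.7 -2.5  6.1] grip 51.5
x -0.2 y 0.8 z -1.1 yaw -0.0056
time: 27.8
tcp_pos: [0.5233, 0.2572, 0.2006]
orientation: [0.954, 1.345, -0.963]
force: [-0.3, -0.3, 0.1]
grip_width: 0.996
t 27.8 tcp [0.5233 0.2572 0.2006] jawdeg 19.17 F [-0.3 -0.3  0.1] grip 87.8
x 34.5 y -179.0 z 567.0 yaw 1.6384
```

View pics/s15.png

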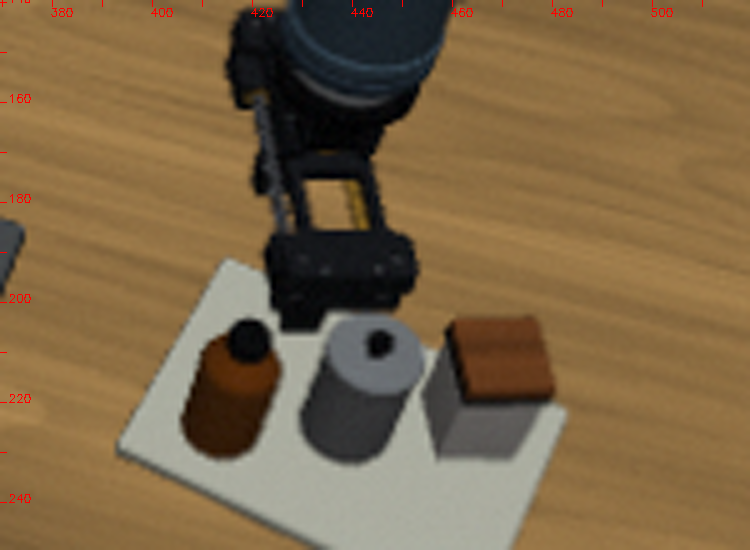

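```bash
python3 -m creep '[{"jaw":88,"x":0,"y":-15,"z":48,"yaw":0.14},{"jaw":88,"x":0,"y":-30,"z":96,"yaw":0.28},{"jaw":88,"x":0,"y":-46,"z":145,"yaw":0.42},{"jaw":88,"x":0,"y":-62,"z":195,"yaw":0.56},{"jaw":88,"x":0,"y":-77,"z":244,"yaw":0.7},{"jaw":88,"x":0,"y":-93,"z":294,"yaw":0.84},{"jaw":88,"x":0,"y":-109,"z":344,"yaw":0.98},{"jaw":88,"x":0,"y":-124,"z":393,"yaw":1.12},{"jaw":88,"x":0,"y":-140,"z":443,"yaw":1.26},{"jaw":88,"x":0,"y":-155,"z":490,"yaw":1.4},{"jaw":88,"x":0,"y":-168,"z":532,"yaw":1.52},{"jaw":88,"x":10,"y":-176,"z":557,"yaw":1.6},{"jaw":88,"x":34,"y":-179,"z":567,"yaw":1.638},{"jaw":88,"x":65,"y":-179,"z":567,"yaw":1.638},{"jaw":88,"x":90,"y":-179,"z":567,"yaw":1.638},{"jaw":88,"x":100,"y":-179,"z":567,"yaw":1.638},{"jaw":88,"x":100,"y":-179,"z":567,"yaw":1.638},{"jaw":88,"x":100,"y":-179,"z":567,"yaw":1.638}]' 15
python3 d.py .5405 -.3374 .016 -74.7
python3 - <<'E'
from h import *
im=viewer.snapshot("scene");crop(im,"pics/s16.png",185,110,110,90,6)
im=viewer.snapshot("top");crop(im,"pics/t16.png",360,140,140,105,5.7)
s=sensors.observe();R=cv2.Rodrigues(np.array(s["orientation"]))[0]
for l in [(0,0,0),(0,.044,0),(0,-.044,0)]:
    p=s["tcp_pos"]+R@np.array(l); print(l,proj("top",p).round(0),proj("scene",p).round(0))
E
```

```text
time: 30.1
tcp_pos: [0.5407, -0.3382, 0.105]
orientation: [2.074, 0.271, -2.076]
force: [-0.1, -0.2, 0.3]
grip_width: 0.999
t 30.1 tcp [ 0.5407 -0.3382  0.105 ] jawdeg -74.66 F [-0.1 -0.2  0.3] grip 88.0
x 89.0 y -1.5 z -0.2 yaw 0.0007
(0, 0, 0) [[430. 198.]] [[240. 165.]]
(0, 0.044, 0) [[446. 193.]] [[227. 165.]]
(0, -0.044, 0) [[413. 203.]] [[253. 166.]]
```

View pics/s16.png

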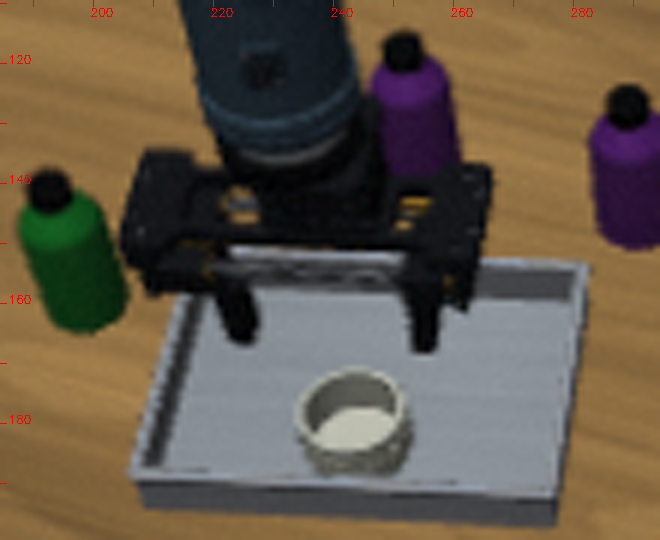

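View pics/t16.png

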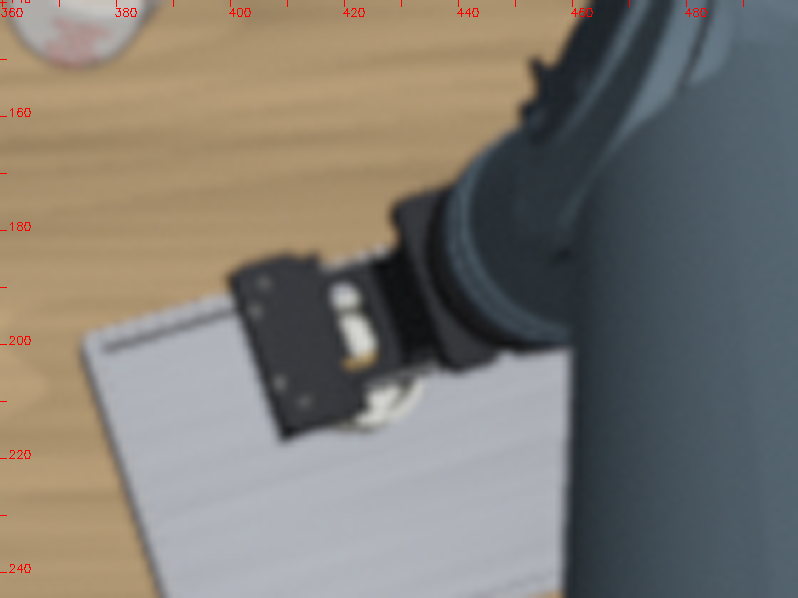

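```bash
python3 -m creep '[{"jaw":88,"x":30,"y":-1,"z":0,"yaw":0},{"jaw":88,"x":58,"y":-1,"z":0,"yaw":0},{"jaw":88,"x":78,"y":-1,"z":0,"yaw":0},{"jaw":88,"x":87,"y":-1,"z":0,"yaw":0},{"jaw":88,"x":91,"y":-1,"z":0,"yaw":0},{"jaw":88,"x":91,"y":-1,"z":0,"yaw":0},{"jaw":88,"x":91,"y":-1,"z":0,"yaw":0}]' 15
python3 d.py .5405 -.3374 .0145 -74.7
python3 - <<'E'
from h import *
im=viewer.snapshot("scene");crop(im,"pics/s17.png",205,130,80,70,8)
E
```

```text
time: 31.08
tcp_pos: [0.541, -0.3384, 0.015]
orientation: [2.075, 0.27, -2.074]
force: [-0.2, 0.1, -0.5]
grip_width: 1.003
t 31.07 tcp [ 0.541  -0.3384  0.015 ] jawdeg -74.67 F [-0.2  0.1 -0.5] grip 88.4
x 0.5 y -1.1 z 0.2 yaw 0.0005
```

View pics/s17.png

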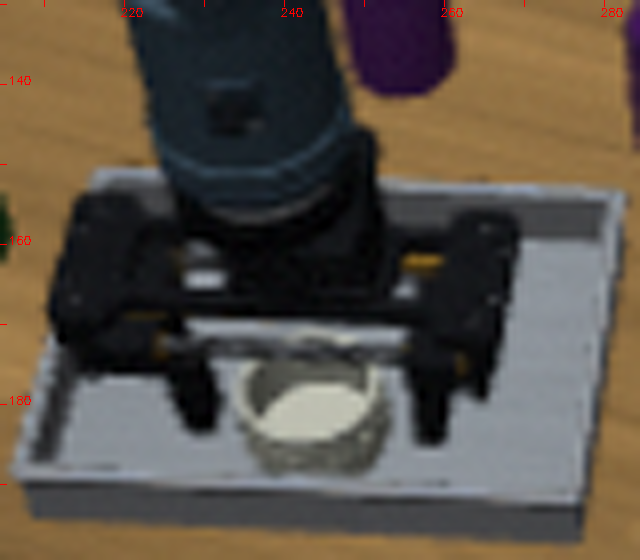

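```bash
python3 -m creep '[{"jaw":76,"x":0,"y":0,"z":0,"yaw":0},{"jaw":70,"x":0,"y":0,"z":0,"yaw":0},{"jaw":67,"x":0,"y":0,"z":0,"yaw":0},{"jaw":65,"x":0,"y":0,"z":0,"yaw":0},{"jaw":50,"x":0,"y":0,"z":0,"yaw":0},{"jaw":50,"x":0,"y":0,"z":0,"yaw":0},{"jaw":50,"x":0,"y":0,"z":0,"yaw":0},{"jaw":50,"x":0,"y":0,"z":0,"yaw":0}]' 18
python3 - <<'E'
from h import *
im=viewer.snapshot("scene");crop(im,"pics/s18.png",205,130,80,70,8)
E
python3 d.py .530 .011 .15 -74.7
```

```text
time: 32.12
tcp_pos: [0.5409, -0.3384, 0.0149]
orientation: [2.075, 0.27, -2.075]
force: [-0.4, -0.1, -0.0]
grip_width: 0.702
t 32.17 tcp [ 0.5409 -0.3384  0.0149] jawdeg -74.67 F [ 1.  -1.3 -0.8] grip 62.1
x -138.1 y -338.7 z -81.7 yaw 0.0005
```

View pics/s18.png

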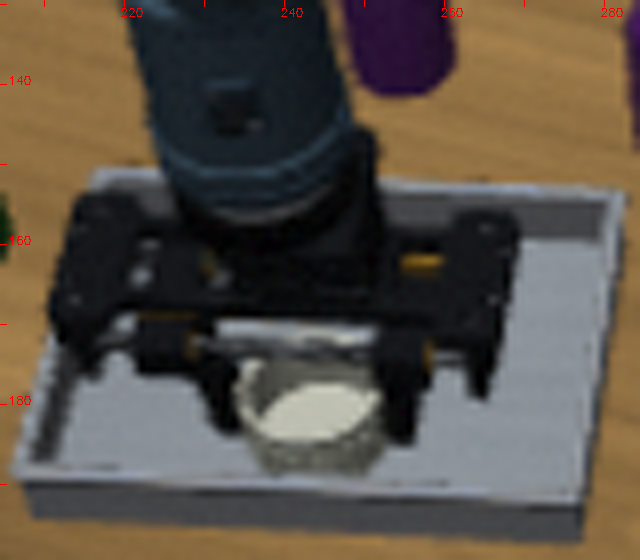

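```bash
python3 - <<'E'
from h import *
crop("pics/scene0.png","pics/sp.png",305,165,80,75,8)
def circ(x,y,z,r): return np.array([(x+r*np.cos(t),y+r*np.sin(t),z) for t in np.linspace(0,2*np.pi,60)])
for nm,c,x0,y0,w,h in [("scene",(.530,.0125),305,165,80,75),("top",(.530,.0125),255,175,75,90)]:
    im=cv2.resize(cv2.imread(f"pics/{nm}0.png")[y0:y0+h,x0:x0+w],None,fx=8,fy=8,interpolation=3)
    q=((proj(nm,circ(*c,.028,.070))-[x0,y0]+.5)*8).round().astype(int);cv2.polylines(im,[q.reshape(-1,1,2)],True,(0,255,0),1)
    cv2.imwrite(f"pics/pan_{nm}.png",im)
    im2=im[:600,:]
a=cv2.imread("pics/pan_scene.png");b=cv2.imread("pics/pan_top.png")
cv2.imwrite("pics/pan2.png",cv2.resize(np.hstack([a[:480],b[:480]]),None,fx=.64,fy=.64))
E
```

```text
(no output)
```

View pics/pan2.png

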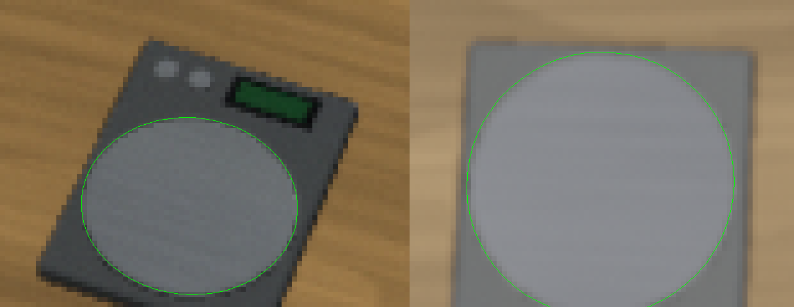

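```bash
python3 -m creep '[{"jaw":50,"x":-10,"y":0,"z":0,"yaw":0},{"jaw":50,"x":-35,"y":0,"z":0,"yaw":0},{"jaw":50,"x":-70,"y":0,"z":0,"yaw":0},{"jaw":50,"x":-95,"y":-15,"z":-4,"yaw":0},{"jaw":50,"x":-100,"y":-55,"z":-13,"yaw":0},{"jaw":50,"x":-100,"y":-100,"z":-24,"yaw":0},{"jaw":50,"x":-100,"y":-145,"z":-35,"yaw":0},{"jaw":50,"x":-100,"y":-190,"z":-46,"yaw":0},{"jaw":50,"x":-100,"y":-235,"z":-57,"yaw":0},{"jaw":50,"x":-100,"y":-275,"z":-67,"yaw":0},{"jaw":50,"x":-100,"y":-310,"z":-75,"yaw":0},{"jaw":50,"x":-100,"y":-332,"z":-80,"yaw":0},{"jaw":50,"x":-95,"y":-340,"z":-82,"yaw":0},{"jaw":50,"x":-80,"y":-340,"z":-82,"yaw":0},{"jaw":50,"x":-60,"y":-340,"z":-82,"yaw":0},{"jaw":50,"x":-60,"y":-340,"z":-82,"yaw":0},{"jaw":50,"x":-60,"y":-340,"z":-82,"yaw":0},{"jaw":50,"x":-60,"y":-340,"z":-82,"yaw":0}]' 18
python3 d.py .530 .0125 .038 -74.7
python3 - <<'E'
from h import *
im=viewer.snapshot("scene");crop(im,"pics/s19.png",295,140,100,95,6)
E
```

```text
time: 34.42
tcp_pos: [0.5306, 0.0113, 0.0724]
orientation: [2.076, 0.269, -2.074]
force: [-0.3, 0.6, -1.6]
grip_width: 0.701
t 34.42 tcp [0.5306 0.0113 0.0724] jawdeg -74.71 F [-0.3  0.6 -1.6] grip 61.8
x 34.4 y -1.6 z 0.2 yaw -0.0002
```

View pics/s19.png

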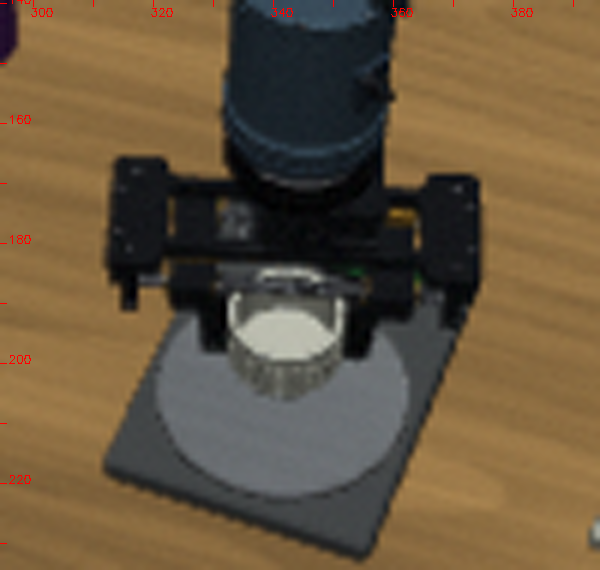

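```bash
python3 -m creep '[{"jaw":50,"x":15,"y":-1.5,"z":0,"yaw":0},{"jaw":50,"x":26,"y":-1.5,"z":0,"yaw":0},{"jaw":50,"x":31,"y":-1.5,"z":0,"yaw":0},{"jaw":50,"x":33,"y":-1.5,"z":0,"yaw":0},{"jaw":50,"x":34,"y":-1.5,"z":0,"yaw":0},{"jaw":50,"x":34,"y":-1.5,"z":0,"yaw":0},{"jaw":50,"x":34,"y":-1.5,"z":0,"yaw":0}]' 18
python3 d.py .530 .0125 .038 -74.7
```

```text
time: 35.35
tcp_pos: [0.5305, 0.0126, 0.0387]
orientation: [2.077, 0.269, -2.073]
force: [0.1, 0.1, -1.4]
grip_width: 0.705
t 35.35 tcp [0.5305 0.0126 0.0387] jawdeg -74.7 F [ 0.1  0.1 -1.4] grip 62.1
x 0.7 y -0.1 z 0.5 yaw 0.0000
```

```bash
python3 -m creep '[{"jaw":50,"x":0.7,"y":0,"z":0.5,"yaw":0},{"jaw":50,"x":1,"y":0,"z":0.5,"yaw":0},{"jaw":50,"x":1,"y":0,"z":0.5,"yaw":0}]' 18
python3 -m creep '[{"jaw":66,"x":0,"y":0,"z":0,"yaw":0},{"jaw":75,"x":0,"y":0,"z":0,"yaw":0},{"jaw":88,"x":0,"y":0,"z":0,"yaw":0},{"jaw":88,"x":-5,"y":0,"z":0,"yaw":0},{"jaw":88,"x":-30,"y":0,"z":0,"yaw":0},{"jaw":88,"x":-80,"y":0,"z":0,"yaw":0},{"jaw":88,"x":-130,"y":0,"z":0,"yaw":0},{"jaw":88,"x":-165,"y":0,"z":0,"yaw":0},{"jaw":88,"x":-165,"y":0,"z":0,"yaw":0},{"jaw":88,"x":-165,"y":0,"z":0,"yaw":0}]' 18
python3 d.py .5237 .2567 .0608 19.18
```

```text
time: 35.72
tcp_pos: [0.53, 0.0124, 0.0378]
orientation: [2.077, 0.269, -2.073]
force: [-0.5, 0.6, 2.0]
grip_width: 0.702
time: 36.98
tcp_pos: [0.5289, 0.0138, 0.2023]
orientation: [2.076, 0.269, -2.074]
force: [-0.5, -0.5, 0.3]
grip_width: 0.998
t 36.98 tcp [0.5289 0.0138 0.2023] jawdeg -74.7 F [-0.5 -0.5  0.3] grip 87.9
x 139.3 y -236.9 z -59.1 yaw -1.6385
```

```bash
python3 -m creep '[{"jaw":88,"x":0,"y":-24,"z":-6,"yaw":-0.16},{"jaw":88,"x":0,"y":-48,"z":-12,"yaw":-0.33},{"jaw":88,"x":0,"y":-72,"z":-18,"yaw":-0.5},{"jaw":88,"x":0,"y":-96,"z":-24,"yaw":-0.67},{"jaw":88,"x":0,"y":-120,"z":-30,"yaw":-0.84},{"jaw":88,"x":0,"y":-145,"z":-36,"yaw":-1.0},{"jaw":88,"x":0,"y":-170,"z":-42,"yaw":-1.17},{"jaw":88,"x":0,"y":-195,"z":-49,"yaw":-1.34},{"jaw":88,"x":0,"y":-218,"z":-55,"yaw":-1.5},{"jaw":88,"x":0,"y":-232,"z":-58,"yaw":-1.6},{"jaw":88,"x":0,"y":-237,"z":-59,"yaw":-1.6385},{"jaw":88,"x":30,"y":-237,"z":-59,"yaw":-1.6385},{"jaw":88,"x":50,"y":-237,"z":-59,"yaw":-1.6385},{"jaw":88,"x":50,"y":-237,"z":-59,"yaw":-1.6385},{"jaw":88,"x":50,"y":-237,"z":-59,"yaw":-1.6385}]' 18
python3 d.py .5237 .2567 .0608 19.18
python3 - <<'E'
from h import *
im=viewer.snapshot("scene");cv2.imwrite("pics/s20raw.png",im)
im2=viewer.snapshot("top");cv2.imwrite("pics/t20raw.png",im2)
a=[]
def circ(x,y,z,r): return np.array([(x+r*np.cos(t),y+r*np.sin(t),z) for t in np.linspace(0,2*np.pi,60)])
for nm,i,x0,y0 in [("scene",im,305,160),("top",im2,255,165)]:
    g=cv2.resize(i[y0:y0+80,x0:x0+75],None,fx=5,fy=5,interpolation=3)
    for c in (circ(.53,.0125,.028,.07),circ(.53,.0125,.066,.032)):
        q=((proj(nm,c)-[x0,y0]+.5)*5).round().astype(int);cv2.polylines(g,[q.reshape(-1,1,2)],True,(0,255,0),1)
    a.append(g)
cv2.imwrite("pics/ram.png",np.hstack(a))
crop(im,"pics/s20.png",380,140,130,110,6)
E
```

```text
time: 38.85
tcp_pos: [0.5237, 0.2573, 0.1505]
orientation: [0.954, 1.342, -0.964]
force: [0.9, 0.2, 0.2]
grip_width: 0.997
t 38.85 tcp [0.5237 0.2573 0.1505] jawdeg 19.14 F [0.9 0.2 0.2] grip 87.8
x 89.7 y -0.1 z -0.2 yaw -0.0008
```

View pics/ram.png

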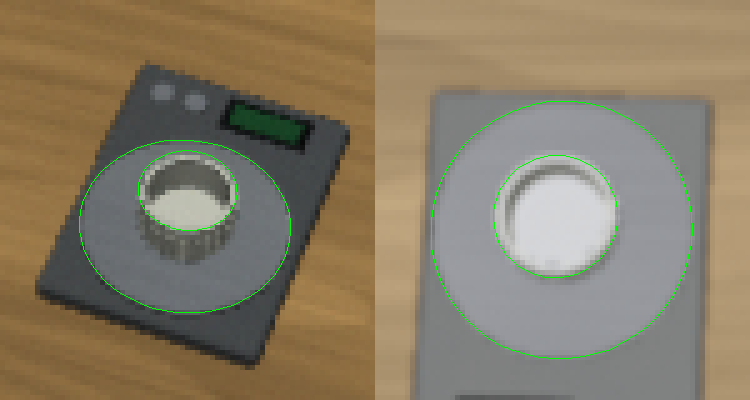

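View pics/s20.png

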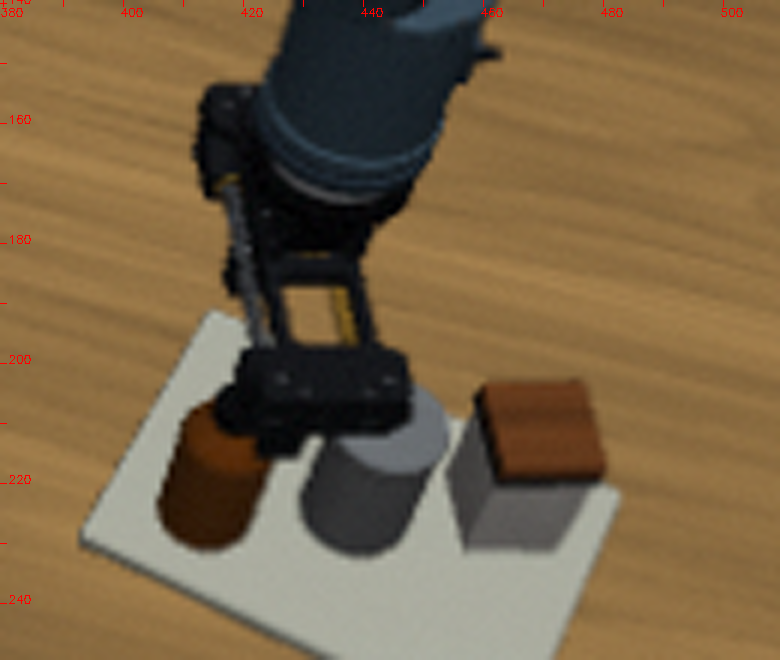

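```bash
python3 -m creep '[{"jaw":88,"x":30,"y":0,"z":0,"yaw":0},{"jaw":88,"x":58,"y":0,"z":0,"yaw":0},{"jaw":88,"x":78,"y":0,"z":0,"yaw":0},{"jaw":88,"x":87,"y":0,"z":0,"yaw":0},{"jaw":88,"x":90,"y":0,"z":0,"yaw":0},{"jaw":88,"x":90,"y":0,"z":0,"yaw":0},{"jaw":88,"x":90,"y":0,"z":0,"yaw":0},{"jaw":70,"x":90,"y":0,"z":0,"yaw":0},{"jaw":60,"x":90,"y":0,"z":0,"yaw":0},{"jaw":55,"x":90,"y":0,"z":0,"yaw":0},{"jaw":42,"x":90,"y":0,"z":0,"yaw":0},{"jaw":42,"x":90,"y":0,"z":0,"yaw":0},{"jaw":42,"x":90,"y":0,"z":0,"yaw":0},{"jaw":42,"x":90,"y":0,"z":0,"yaw":0}]' 25
python3 d.py .4735 -.356 .18 19.28
```

```text
time: 40.7
tcp_pos: [0.5241, 0.2569, 0.061]
orientation: [0.954, 1.342, -0.963]
force: [-0.9, -1.1, 1.5]
grip_width: 0.583
t 40.7 tcp [0.5241 0.2569 0.061 ] jawdeg 19.15 F [-0.9 -1.1  1.5] grip 51.4
x -114.1 y -248.9 z 563.4 yaw -0.0022
```

```bash
python3 -m creep '[{"jaw":42,"x":-15,"y":0,"z":0,"yaw":0},{"jaw":42,"x":-50,"y":0,"z":0,"yaw":0},{"jaw":42,"x":-95,"y":0,"z":0,"yaw":0},{"jaw":42,"x":-114,"y":-10,"z":22,"yaw":0},{"jaw":42,"x":-114,"y":-32,"z":72,"yaw":0},{"jaw":42,"x":-114,"y":-55,"z":123,"yaw":0},{"jaw":42,"x":-114,"y":-78,"z":175,"yaw":0},{"jaw":42,"x":-114,"y":-101,"z":227,"yaw":0},{"jaw":42,"x":-114,"y":-124,"z":278,"yaw":0},{"jaw":42,"x":-114,"y":-147,"z":330,"yaw":0},{"jaw":42,"x":-114,"y":-170,"z":382,"yaw":0},{"jaw":42,"x":-114,"y":-193,"z":433,"yaw":0},{"jaw":42,"x":-114,"y":-215,"z":483,"yaw":0},{"jaw":42,"x":-114,"y":-234,"z":525,"yaw":0},{"jaw":42,"x":-110,"y":-245,"z":552,"yaw":0},{"jaw":42,"x":-90,"y":-249,"z":563,"yaw":0},{"jaw":42,"x":-65,"y":-249,"z":563.5,"yaw":-0.002},{"jaw":42,"x":-50,"y":-249,"z":563.5,"yaw":-0.002},{"jaw":42,"x":-50,"y":-249,"z":563.5,"yaw":-0.002},{"jaw":42,"x":-50,"y":-249,"z":563.5,"yaw":-0.002}]' 25
python3 -m creep '[{"jaw":42,"x":0,"y":0,"z":0,"yaw":0},{"jaw":42,"x":0,"y":0,"z":0,"yaw":0}]'
python3 d.py .4735 -.356 .0519 19.28
```

```text
time: 43.2
tcp_pos: [0.4743, -0.3563, 0.1165]
orientation: [0.952, 1.342, -0.96]
force: [0.6, 0.3, -2.9]
grip_width: 0.584
time: 43.45
tcp_pos: [0.4748, -0.3565, 0.1173]
orientation: [0.952, 1.34, -0.96]
force: [-0.6, 0.7, -2.5]
grip_width: 0.584
t 43.45 tcp [ 0.4748 -0.3565  0.1173] jawdeg 19.32 F [-0.6  0.7 -2.5] grip 51.4
x 65.3 y -1.1 z -1.6 yaw 0.0008
```

```bash
python3 -m creep '[{"jaw":42,"x":25,"y":-0.6,"z":-0.8,"yaw":0},{"jaw":42,"x":45,"y":-1.1,"z":-0.8,"yaw":0},{"jaw":42,"x":56,"y":-1.1,"z":-0.8,"yaw":0},{"jaw":42,"x":61,"y":-1.1,"z":-0.8,"yaw":0},{"jaw":42,"x":62,"y":-1.1,"z":-0.8,"yaw":0},{"jaw":42,"x":62,"y":-1.1,"z":-0.8,"yaw":0},{"jaw":42,"x":62,"y":-1.1,"z":-0.8,"yaw":0}]' 25
python3 d.py .4735 -.356 .0519 19.28
```

```text
time: 44.32
tcp_pos: [0.4741, -0.3569, 0.0558]
orientation: [0.952, 1.339, -0.96]
force: [0.5, -0.4, -2.1]
grip_width: 0.581
t 44.33 tcp [ 0.4741 -0.3569  0.0558] jawdeg 19.32 F [ 0.5 -0.4 -2.1] grip 51.2
x 3.9 y -0.3 z -1.1 yaw 0.0008
```

```bash
python3 -m creep '[{"jaw":42,"x":2,"y":-0.4,"z":-1.2,"yaw":0},{"jaw":42,"x":4,"y":-0.4,"z":-1.2,"yaw":0},{"jaw":42,"x":4.3,"y":-0.4,"z":-1.2,"yaw":0},{"jaw":42,"x":4.3,"y":-0.4,"z":-1.2,"yaw":0}]' 25
python3 d.py .4735 -.356 .0519 19.28
```

```text
time: 44.82
tcp_pos: [0.4734, -0.356, 0.0519]
orientation: [0.952, 1.339, -0.96]
force: [-2.4, 2.5, 5.6]
grip_width: 0.584
t 44.83 tcp [ 0.4734 -0.356   0.0519] jawdeg 19.32 F [-2.4  2.5  5.6] grip 51.4
x 0.0 y 0.0 z 0.0 yaw 0.0008
```

Exact pose and contact; release, rise, and go to the canister at (.4973,.333).

```bash
python3 -m creep '[{"jaw":58,"x":0,"y":0,"z":0,"yaw":0},{"jaw":75,"x":0,"y":0,"z":0,"yaw":0},{"jaw":88,"x":0,"y":0,"z":0,"yaw":0},{"jaw":88,"x":0,"y":0,"z":0,"yaw":0},{"jaw":88,"x":-10,"y":0,"z":0,"yaw":0},{"jaw":88,"x":-50,"y":0,"z":0,"yaw":0},{"jaw":88,"x":-100,"y":0,"z":0,"yaw":0},{"jaw":88,"x":-145,"y":0,"z":0,"yaw":0},{"jaw":88,"x":-145,"y":0,"z":0,"yaw":0},{"jaw":88,"x":-145,"y":0,"z":0,"yaw":0}]' 25
python3 d.py .4973 .333 .0569 19.21
```

```text
time: 46.08
tcp_pos: [0.4722, -0.3545, 0.1968]
orientation: [0.952, 1.339, -0.96]
force: [0.1, 0.4, 0.3]
grip_width: 1.0
t 46.08 tcp [ 0.4722 -0.3545  0.1968] jawdeg 19.32 F [0.1 0.4 0.3] grip 88.1
x 133.1 y 250.8 z -642.0 yaw 0.0019
```

```bash
python3 -m creep '[{"jaw":88,"x":0,"y":23,"z":-58,"yaw":0},{"jaw":88,"x":0,"y":46,"z":-116,"yaw":0},{"jaw":88,"x":0,"y":68,"z":-174,"yaw":0},{"jaw":88,"x":0,"y":91,"z":-232,"yaw":0},{"jaw":88,"x":0,"y":113,"z":-290,"yaw":0},{"jaw":88,"x":0,"y":136,"z":-348,"yaw":0},{"jaw":88,"x":0,"y":159,"z":-406,"yaw":0},{"jaw":88,"x":0,"y":181,"z":-464,"yaw":0},{"jaw":88,"x":0,"y":204,"z":-522,"yaw":0},{"jaw":88,"x":0,"y":226,"z":-578,"yaw":0},{"jaw":88,"x":0,"y":243,"z":-622,"yaw":0},{"jaw":88,"x":0,"y":251,"z":-642,"yaw":0},{"jaw":88,"x":20,"y":251,"z":-642,"yaw":0},{"jaw":88,"x":50,"y":251,"z":-642,"yaw":0},{"jaw":88,"x":50,"y":251,"z":-642,"yaw":0},{"jaw":88,"x":50,"y":251,"z":-642,"yaw":0},{"jaw":88,"x":50,"y":251,"z":-642,"yaw":0}]' 25
python3 d.py .4973 .333 .0569 19.21
python3 - <<'E'
from h import *
s=sensors.observe();R=cv2.Rodrigues(np.array(s["orientation"]))[0];print(R[:,0].round(4))
im=viewer.snapshot("scene");crop(im,"pics/s21.png",380,140,130,110,6);crop(im,"pics/s21b.png",185,110,110,90,6)
im=viewer.snapshot("top");cv2.imwrite("pics/t21raw.png",im)
E
```

```text
time: 48.2
tcp_pos: [0.4978, 0.3337, 0.1411]
orientation: [0.954, 1.338, -0.959]
force: [-0.5, 0.5, -0.9]
grip_width: 0.999
t 48.2 tcp [0.4978 0.3337 0.1411] jawdeg 19.27 F [-0.5  0.5 -0.9] grip 88.0
x 84.2 y -1.0 z -0.4 yaw 0.0011
[ 0.007  -0.0093 -0.9999]
```

View pics/s21.png

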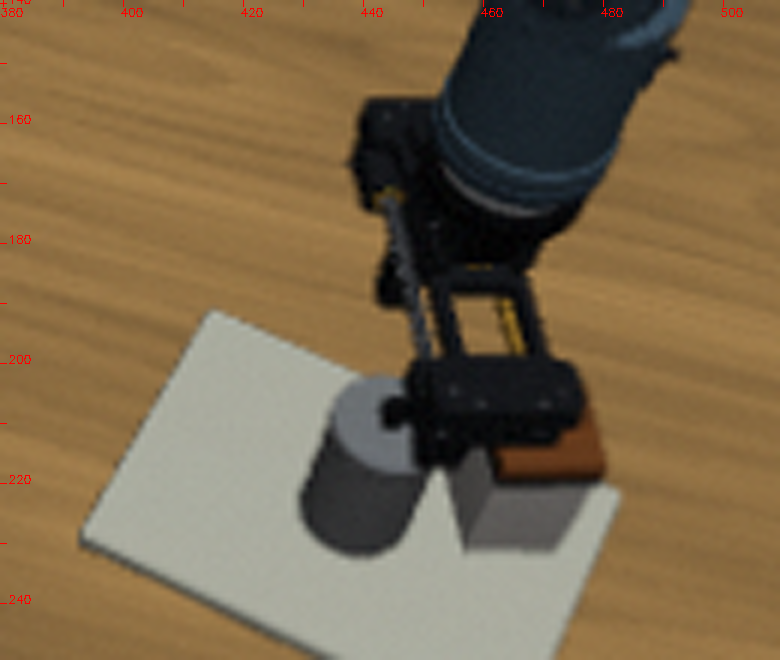

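View pics/s21b.png

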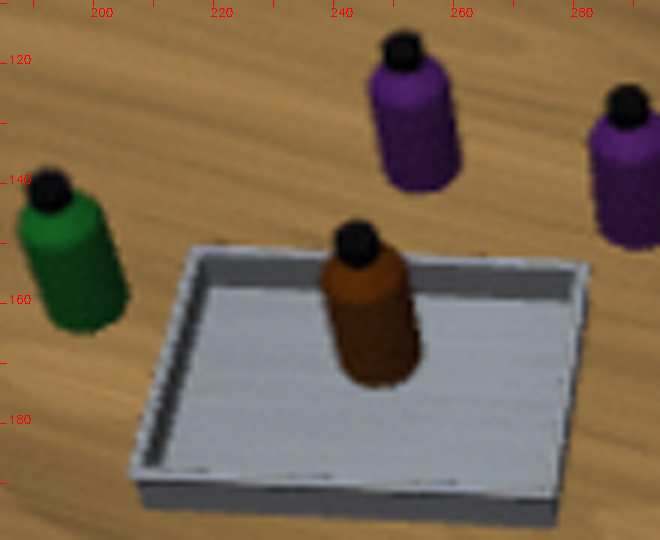

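```bash
python3 -m creep '[{"jaw":88,"x":30,"y":-1,"z":-0.4,"yaw":0},{"jaw":88,"x":55,"y":-1,"z":-0.4,"yaw":0},{"jaw":88,"x":73,"y":-1,"z":-0.4,"yaw":0},{"jaw":88,"x":81,"y":-1,"z":-0.4,"yaw":0},{"jaw":88,"x":84.5,"y":-1,"z":-0.4,"yaw":0},{"jaw":88,"x":84.5,"y":-1,"z":-0.4,"yaw":0},{"jaw":88,"x":84.5,"y":-1,"z":-0.4,"yaw":0},{"jaw":76,"x":84.5,"y":-1,"z":-0.4,"yaw":0},{"jaw":68,"x":84.5,"y":-1,"z":-0.4,"yaw":0},{"jaw":63,"x":84.5,"y":-1,"z":-0.4,"yaw":0},{"jaw":50,"x":84.5,"y":-1,"z":-0.4,"yaw":0},{"jaw":50,"x":84.5,"y":-1,"z":-0.4,"yaw":0},{"jaw":50,"x":84.5,"y":-1,"z":-0.4,"yaw":0},{"jaw":50,"x":84.5,"y":-1,"z":-0.4,"yaw":0}]' 25
python3 d.py .5611 -.4052 .18 19.37
```

```text
time: 50.05
tcp_pos: [0.4971, 0.3333, 0.0565]
orientation: [0.953, 1.339, -0.959]
force: [0.6, -0.5, 1.5]
grip_width: 0.688
t 50.05 tcp [0.4971 0.3333 0.0565] jawdeg 19.3 F [ 0.6 -0.5  1.5] grip 60.6
x -116.2 y -183.2 z 719.5 yaw -0.0013
```

```bash
python3 -m creep '[{"jaw":50,"x":-15,"y":0,"z":0,"yaw":0},{"jaw":50,"x":-55,"y":0,"z":0,"yaw":0},{"jaw":50,"x":-105,"y":0,"z":0,"yaw":0},{"jaw":50,"x":-130,"y":-6,"z":25,"yaw":0},{"jaw":50,"x":-130,"y":-20,"z":80,"yaw":0},{"jaw":50,"x":-130,"y":-35,"z":138,"yaw":0},{"jaw":50,"x":-130,"y":-50,"z":196,"yaw":0},{"jaw":50,"x":-130,"y":-65,"z":254,"yaw":0},{"jaw":50,"x":-130,"y":-80,"z":312,"yaw":0},{"jaw":50,"x":-130,"y":-95,"z":370,"yaw":0},{"jaw":50,"x":-130,"y":-109,"z":428,"yaw":0},{"jaw":50,"x":-130,"y":-124,"z":486,"yaw":0},{"jaw":50,"x":-130,"y":-139,"z":544,"yaw":0},{"jaw":50,"x":-130,"y":-153,"z":600,"yaw":0},{"jaw":50,"x":-130,"y":-167,"z":655,"yaw":0},{"jaw":50,"x":-130,"y":-178,"z":698,"yaw":0},{"jaw":50,"x":-130,"y":-183,"z":719,"yaw":0},{"jaw":50,"x":-110,"y":-183,"z":719.5,"yaw":0},{"jaw":50,"x":-75,"y":-183,"z":719.5,"yaw":0},{"jaw":50,"x":-75,"y":-183,"z":719.5,"yaw":0}]' 25
python3 -m creep '[{"jaw":50,"x":0,"y":0,"z":0,"yaw":0},{"jaw":50,"x":0,"y":0,"z":0,"yaw":0}]'
python3 d.py .5611 -.4052 .0477 19.37
```

```text
time: 52.55
tcp_pos: [0.5593, -0.4019, 0.1349]
orientation: [0.953, 1.348, -0.958]
force: [0.4, 0.7, -2.4]
grip_width: 0.687
time: 52.8
tcp_pos: [0.56, -0.4012, 0.1359]
orientation: [0.953, 1.347, -0.957]
force: [-0.4, 0.4, -2.3]
grip_width: 0.69
t 52.8 tcp [ 0.56   -0.4012  0.1359] jawdeg 19.48 F [-0.4  0.4 -2.3] grip 60.7
x 88.2 y -0.3 z 3.8 yaw 0.0019
```

```bash
python3 -m creep '[{"jaw":50,"x":10,"y":-0.3,"z":3.8,"yaw":0},{"jaw":50,"x":35,"y":-0.3,"z":3.8,"yaw":0},{"jaw":50,"x":60,"y":-0.3,"z":3.8,"yaw":0},{"jaw":50,"x":75,"y":-0.3,"z":3.8,"yaw":0},{"jaw":50,"x":82,"y":-0.3,"z":3.8,"yaw":0},{"jaw":50,"x":85,"y":-0.3,"z":3.8,"yaw":0},{"jaw":50,"x":85,"y":-0.3,"z":3.8,"yaw":0},{"jaw":50,"x":85,"y":-0.3,"z":3.8,"yaw":0}]' 25
python3 d.py .5611 -.4052 .0477 19.37
```

```text
time: 53.8
tcp_pos: [0.5616, -0.4056, 0.0517]
orientation: [0.953, 1.346, -0.956]
force: [-0.2, 0.6, -2.0]
grip_width: 0.687
t 53.8 tcp [ 0.5616 -0.4056  0.0517] jawdeg 19.47 F [-0.2  0.6 -2. ] grip 60.5
x 4.0 y -0.3 z -0.5 yaw 0.0018
```

```bash
python3 -m creep '[{"jaw":50,"x":2,"y":-0.3,"z":-0.5,"yaw":0},{"jaw":50,"x":4,"y":-0.3,"z":-0.5,"yaw":0},{"jaw":50,"x":4.3,"y":-0.3,"z":-0.5,"yaw":0},{"jaw":50,"x":4.3,"y":-0.3,"z":-0.5,"yaw":0}]' 25
python3 d.py .5611 -.4052 .0477 19.37
```

```text
time: 54.3
tcp_pos: [0.5613, -0.4053, 0.0477]
orientation: [0.953, 1.346, -0.956]
force: [-1.4, 1.1, 1.8]
grip_width: 0.689
t 54.3 tcp [ 0.5613 -0.4053  0.0477] jawdeg 19.47 F [-1.4  1.1  1.8] grip 60.7
x 0.0 y -0.1 z -0.1 yaw 0.0018
```

Release, rise, then to the tin.

```bash
python3 -m creep '[{"jaw":66,"x":0,"y":0,"z":0,"yaw":0},{"jaw":78,"x":0,"y":0,"z":0,"yaw":0},{"jaw":88,"x":0,"y":0,"z":0,"yaw":0},{"jaw":88,"x":0,"y":0,"z":0,"yaw":0},{"jaw":88,"x":-10,"y":0,"z":0,"yaw":0},{"jaw":88,"x":-50,"y":0,"z":0,"yaw":0},{"jaw":88,"x":-100,"y":0,"z":0,"yaw":0},{"jaw":88,"x":-145,"y":0,"z":0,"yaw":0},{"jaw":88,"x":-145,"y":0,"z":0,"yaw":0},{"jaw":88,"x":-145,"y":0,"z":0,"yaw":0}]' 25
python3 d.py .4713 .4112 .0541 19.37
```

```text
time: 55.55
tcp_pos: [0.5605, -0.4044, 0.1925]
orientation: [0.953, 1.346, -0.957]
force: [-0.2, 0.1, -0.0]
grip_width: 0.999
t 55.55 tcp [ 0.5605 -0.4044  0.1925] jawdeg 19.48 F [-0.2  0.1 -0. ] grip 88.0
x 134.4 y 187.8 z -799.4 yaw 0.0019
```

```bash
python3 -m creep '[{"jaw":88,"x":0,"y":14,"z":-58,"yaw":0},{"jaw":88,"x":0,"y":28,"z":-118,"yaw":0},{"jaw":88,"x":0,"y":42,"z":-178,"yaw":0},{"jaw":88,"x":0,"y":56,"z":-238,"yaw":0},{"jaw":88,"x":0,"y":70,"z":-298,"yaw":0},{"jaw":88,"x":0,"y":84,"z":-358,"yaw":0},{"jaw":88,"x":0,"y":98,"z":-418,"yaw":0},{"jaw":88,"x":0,"y":112,"z":-478,"yaw":0},{"jaw":88,"x":0,"y":126,"z":-538,"yaw":0},{"jaw":88,"x":0,"y":140,"z":-598,"yaw":0},{"jaw":88,"x":0,"y":154,"z":-658,"yaw":0},{"jaw":88,"x":0,"y":168,"z":-716,"yaw":0},{"jaw":88,"x":0,"y":180,"z":-766,"yaw":0},{"jaw":88,"x":0,"y":187,"z":-794,"yaw":0},{"jaw":88,"x":20,"y":188,"z":-799,"yaw":0},{"jaw":88,"x":50,"y":188,"z":-799,"yaw":0},{"jaw":88,"x":60,"y":188,"z":-799,"yaw":0},{"jaw":88,"x":60,"y":188,"z":-799,"yaw":0},{"jaw":88,"x":60,"y":188,"z":-799,"yaw":0}]' 25
python3 d.py .4713 .4112 .0541 19.37
python3 - <<'E'
from h import *
im=viewer.snapshot("scene");crop(im,"pics/s22.png",380,140,130,110,6);crop(im,"pics/s22b.png",185,110,110,90,6)
im=viewer.snapshot("top");cv2.imwrite("pics/t22raw.png",im)
E
```

```text
time: 57.92
tcp_pos: [0.472, 0.4111, 0.1293]
orientation: [0.954, 1.346, -0.956]
force: [0.1, 0.3, 0.1]
grip_width: 1.0
t 57.92 tcp [0.472  0.4111 0.1293] jawdeg 19.44 F [0.1 0.3 0.1] grip 88.1
x 75.2 y -0.8 z -0.7 yaw 0.0011
```

View pics/s22.png

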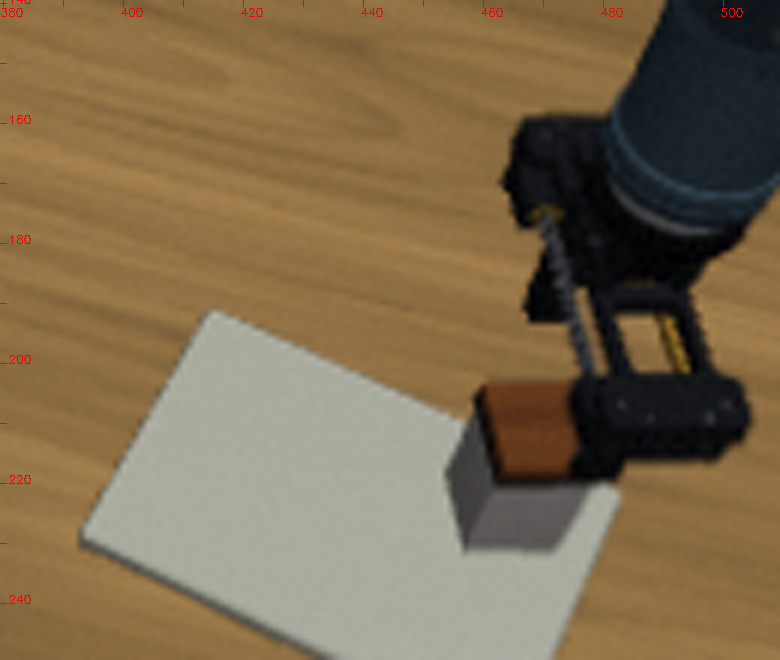

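View pics/s22b.png

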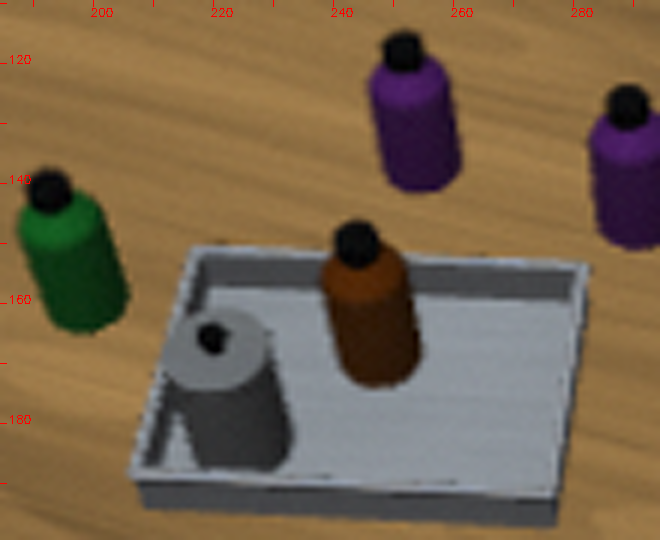

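```bash
python3 -m creep '[{"jaw":88,"x":30,"y":-0.8,"z":-0.7,"yaw":0},{"jaw":88,"x":52,"y":-0.8,"z":-0.7,"yaw":0},{"jaw":88,"x":66,"y":-0.8,"z":-0.7,"yaw":0},{"jaw":88,"x":73,"y":-0.8,"z":-0.7,"yaw":0},{"jaw":88,"x":75,"y":-0.8,"z":-0.7,"yaw":0},{"jaw":88,"x":75,"y":-0.8,"z":-0.7,"yaw":0},{"jaw":88,"x":75,"y":-0.8,"z":-0.7,"yaw":0},{"jaw":70,"x":75,"y":-0.8,"z":-0.7,"yaw":0},{"jaw":62,"x":75,"y":-0.8,"z":-0.7,"yaw":0},{"jaw":57,"x":75,"y":-0.8,"z":-0.7,"yaw":0},{"jaw":40,"x":75,"y":-0.8,"z":-0.7,"yaw":0},{"jaw":40,"x":75,"y":-0.8,"z":-0.7,"yaw":0},{"jaw":40,"x":75,"y":-0.8,"z":-0.7,"yaw":0},{"jaw":40,"x":75,"y":-0.8,"z":-0.7,"yaw":0}]' 25
python3 d.py .5242 -.2691 .18 19.44
```

```text
time: 59.78
tcp_pos: [0.4713, 0.4116, 0.0546]
orientation: [0.954, 1.346, -0.956]
force: [-0.5, -0.4, 0.8]
grip_width: 0.627
t 59.77 tcp [0.4713 0.4116 0.0546] jawdeg 19.46 F [-0.5 -0.4  0.8] grip 55.2
x -122.8 y -176.5 z 660.1 yaw 0.0003
```

```bash
python3 -m creep '[{"jaw":40,"x":-15,"y":0,"z":0,"yaw":0},{"jaw":40,"x":-55,"y":0,"z":0,"yaw":0},{"jaw":40,"x":-105,"y":0,"z":0,"yaw":0},{"jaw":40,"x":-122,"y":-7,"z":25,"yaw":0},{"jaw":40,"x":-122,"y":-21,"z":78,"yaw":0},{"jaw":40,"x":-122,"y":-36,"z":133,"yaw":0},{"jaw":40,"x":-122,"y":-51,"z":190,"yaw":0},{"jaw":40,"x":-122,"y":-66,"z":247,"yaw":0},{"jaw":40,"x":-122,"y":-81,"z":304,"yaw":0},{"jaw":40,"x":-122,"y":-97,"z":361,"yaw":0},{"jaw":40,"x":-122,"y":-112,"z":418,"yaw":0},{"jaw":40,"x":-122,"y":-127,"z":475,"yaw":0},{"jaw":40,"x":-122,"y":-142,"z":532,"yaw":0},{"jaw":40,"x":-122,"y":-157,"z":586,"yaw":0},{"jaw":40,"x":-122,"y":-168,"z":630,"yaw":0},{"jaw":40,"x":-122,"y":-175,"z":654,"yaw":0},{"jaw":40,"x":-115,"y":-176.5,"z":660,"yaw":0},{"jaw":40,"x":-95,"y":-176.5,"z":660,"yaw":0},{"jaw":40,"x":-75,"y":-176.5,"z":660,"yaw":0},{"jaw":40,"x":-75,"y":-176.5,"z":660,"yaw":0}]' 25
python3 -m creep '[{"jaw":40,"x":0,"y":0,"z":0,"yaw":0},{"jaw":40,"x":0,"y":0,"z":0,"yaw":0}]'
python3 d.py .5242 -.2688 .0455 19.44
```

```text
time: 62.28
tcp_pos: [0.5232, -0.2675, 0.1304]
orientation: [0.953, 1.35, -0.955]
force: [-0.2, -0.9, -2.6]
grip_width: 0.623
time: 62.52
tcp_pos: [0.5236, -0.2672, 0.1309]
orientation: [0.953, 1.35, -0.954]
force: [0.1, -0.1, -4.1]
grip_width: 0.627
t 62.52 tcp [ 0.5236 -0.2672  0.1309] jawdeg 19.57 F [ 0.1 -0.1 -4.1] grip 55.2
x 85.4 y 0.0 z 1.5 yaw 0.0023
```

```bash
python3 -m creep '[{"jaw":40,"x":20,"y":0,"z":1.5,"yaw":0.002},{"jaw":40,"x":45,"y":0,"z":1.5,"yaw":0.002},{"jaw":40,"x":65,"y":0,"z":1.5,"yaw":0.002},{"jaw":40,"x":77,"y":0,"z":1.5,"yaw":0.002},{"jaw":40,"x":82,"y":0,"z":1.5,"yaw":0.002},{"jaw":40,"x":82,"y":0,"z":1.5,"yaw":0.002},{"jaw":40,"x":82,"y":0,"z":1.5,"yaw":0.002}]' 25
python3 d.py .5242 -.2688 .0455 19.44
```

```text
time: 63.4
tcp_pos: [0.5247, -0.269, 0.0496]
orientation: [0.954, 1.348, -0.956]
force: [-0.2, 1.0, -2.6]
grip_width: 0.631
t 63.4 tcp [ 0.5247 -0.269   0.0496] jawdeg 19.46 F [-0.2  1.  -2.6] grip 55.6
x 4.1 y -0.4 z -0.4 yaw 0.0004
```

```bash
python3 -m creep '[{"jaw":40,"x":2,"y":-0.5,"z":-0.4,"yaw":0},{"jaw":40,"x":4,"y":-0.8,"z":-0.4,"yaw":0},{"jaw":40,"x":4.4,"y":-0.8,"z":-0.4,"yaw":0},{"jaw":40,"x":4.4,"y":-0.8,"z":-0.4,"yaw":0}]' 25
python3 d.py .5242 -.2688 .0455 19.44
```

```text
time: 63.9
tcp_pos: [0.5239, -0.269, 0.0455]
orientation: [0.954, 1.348, -0.956]
force: [-0.7, 0.2, 2.5]
grip_width: 0.631
t 63.9 tcp [ 0.5239 -0.269   0.0455] jawdeg 19.46 F [-0.7  0.2  2.5] grip 55.6
x 0.0 y 0.4 z -0.1 yaw 0.0003
```

Contact; release, rise and back off sideways to leave a clear view.

```bash
python3 -m creep '[{"jaw":62,"x":0,"y":0,"z":0,"yaw":0},{"jaw":76,"x":0,"y":0,"z":0,"yaw":0},{"jaw":88,"x":0,"y":0,"z":0,"yaw":0},{"jaw":88,"x":0,"y":0,"z":0,"yaw":0},{"jaw":88,"x":-10,"y":0,"z":0,"yaw":0},{"jaw":88,"x":-50,"y":0,"z":0,"yaw":0},{"jaw":88,"x":-100,"y":0,"z":0,"yaw":0},{"jaw":88,"x":-150,"y":0,"z":0,"yaw":0},{"jaw":88,"x":-170,"y":10,"z":-40,"yaw":0},{"jaw":88,"x":-170,"y":20,"z":-100,"yaw":0},{"jaw":88,"x":-170,"y":30,"z":-160,"yaw":0},{"jaw":88,"x":-170,"y":40,"z":-220,"yaw":0},{"jaw":88,"x":-170,"y":50,"z":-280,"yaw":0},{"jaw":88,"x":-170,"y":60,"z":-340,"yaw":0},{"jaw":88,"x":-170,"y":70,"z":-400,"yaw":0},{"jaw":88,"x":-170,"y":80,"z":-460,"yaw":0},{"jaw":88,"x":-170,"y":80,"z":-520,"yaw":0},{"jaw":88,"x":-170,"y":80,"z":-520,"yaw":0},{"jaw":88,"x":-170,"y":80,"z":-520,"yaw":0}]' 25
python3 - <<'E'
from h import *
S=viewer.snapshot("scene");T=viewer.snapshot("top");cv2.imwrite("pics/sF.png",S);cv2.imwrite("pics/tF.png",T)
for n,im in(("scene",S),("top",T)):
    o=cv2.imread(f"pics/{n}0.png");d=cv2.absdiff(o,im)
    cv2.imwrite(f"pics/diff_{n}.png",np.clip(d.astype(int)*3,0,255).astype(np.uint8))
x0,y0,w,h=360,165,140,105
a=cv2.imread("pics/top0.png")
cv2.imwrite("pics/cmp.png",cv2.resize(np.vstack([np.hstack([a[y0:y0+h,x0:x0+w],T[y0:y0+h,x0:x0+w]])]),None,fx=2.85,fy=2.85,interpolation=3))
f=10
for nm,n,(u0,v0,u1,v1) in [("can","top",(440,178,468,206)),("bottle","top",(430,217,448,240)),("tin","top",(385,194,407,225)),("can","scene",(212,160,232,188)),("bottle","scene",(236,144,256,168)),("tin","scene",(256,162,274,188))]:
    o=cv2.imread(f"pics/{n}0.png",0);b={"top":T,"scene":S}[n];b=cv2.cvtColor(b,6)
    A=cv2.resize(o[v0:v1,u0:u1],None,fx=f,fy=f,interpolation=3);B=cv2.resize(b[v0-4:v1+4,u0-4:u1+4],None,fx=f,fy=f,interpolation=3)
    r=cv2.matchTemplate(B,A,cv2.TM_CCOEFF_NORMED);_,v,_,l=cv2.minMaxLoc(r);print(nm,n,round(v,3),l[0]/f-4,l[1]/f-4)
E
```

```text
time: 66.28
tcp_pos: [0.4259, 0.2479, 0.2144]
orientation: [0.954, 1.347, -0.956]
force: [-0.8, 0.3, 0.0]
grip_width: 0.997
can top 0.999 0.0 0.0
bottle top 0.991 0.0 0.0
tin top 0.998 0.0 0.0
can scene 0.997 0.0 0.0
bottle scene 0.996 0.0 0.0
tin scene 0.996 0.0 0.0
```

View pics/sF.png

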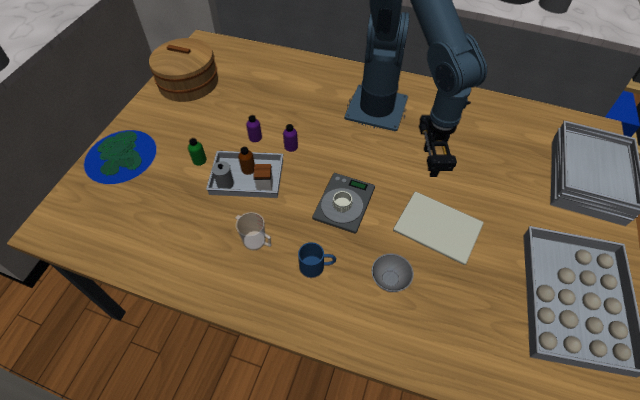

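View pics/cmp.png

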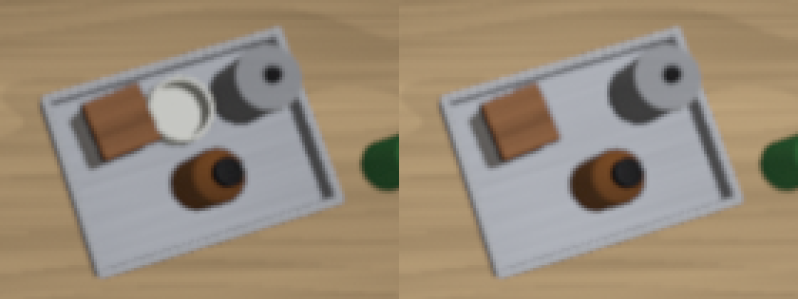

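View pics/diff_top.png

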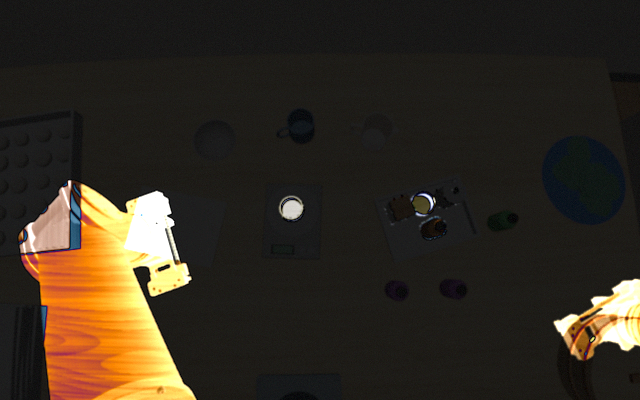

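```bash
python3 - <<'E'
from workcell import ticket
print(ticket.finish_job())
E
```

```text
the job is handed in; nothing more can be done
None
```

The job is done and handed in at about 66 s of the 144 s allowed. I stood the tin, canister and amber bottle on the chopping board, put the ramekin on the scale pan, then put the bottle, canister and tin back in the tray.

**Put back in the tray:** Matching the pictures from before and after gave 0.0 px shift for all three items in both cameras (scores 0.991–0.999). The arm let each one go within about 0.5 mm of where it had picked it up. The tin moved about 0.4 mm as the fingers first closed on it.

**Ramekin:** It stands upright on the pan, about 2–3 mm or less from the middle.

**Everything else:** The mug, bowl, jug and the green and purple bottles had not moved. Nothing fell over, and the robot was clear of everything.

**Disagreements:** The two cameras differed by about 3–4 mm on object positions, so I used the average of the two. The tool had drifted to a tilt of about 0.7° by the time it went back for the canister, with no visible effect on the placings.

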